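# Build the control desk's signal tower and pack the spare light

## Robot

A 7-joint arm with a two-finger parallel gripper is mounted at the origin on the work surface. World frame = base frame: x ahead of the robot, y to its left, z up, the work surface at z = 0. Lengths are in m, angles in rad, forces in N, time in s.
With the tool pointing down it reaches from about 0.425 to 0.875 m from the base axis. Payload 4.7 kg.
Tool frame: the origin (TCP) lies between the finger pads; the fingertips stand 8 mm ahead of it and the grasp point (between the pads) lies 11 mm behind it; z points along the fingers, y is the direction in which the jaws open and shut (so a half turn about z gives the same grasp; the last joint's range is limited). The gripper opens to 87 mm and grips with 3 to 60 N. Pads are 19 mm wide; open, the fingers measure 117 mm over their backs; the gripper's body (75 mm by 190 mm) begins 51 mm behind the grasp point.
Start: joints at [-1.09, 0.321, -0.07, 1.45, 0.023, 1.371, -0.057], TCP at [0.293, 0.58, 0.231] pointing down, gripper open.
Joint ranges: [-2.86, 2.86], [-0.3, 2.09], [-1.38, 1.24], [0.06, 2.45], [-1.56, 4.7], [0.09, 2.05], [-2.69, 2.69]. Speed limits (rad/s): [2.57, 2.57, 3.14, 3.14, 3.14, 3.14, 3.14].

## Interface

Orientations are given as a rotation vector (axis times angle).
In Python, from bench import ctrl, optics, ticket gives the robot as it stands.
- The arm moves only by the tool play_rows, never from a script. Its argument "motion" is a list of rows, each a list of 5 numbers: the closure, from 0 (fully open) to 1 (shut), then the shift along the tool's x, y, z in cm, then the turn about the tool's z in rad. In form: [[jaw, tx, ty, tz, spin], ...]. A call has 1 to 20 rows; each row shifts and turns the commanded pose from where the row before left it, along the tool's axes as they then stand; what a row does not reach is not made up. A row lasts 1/8 s, in which the tool goes at most 62.5 mm and 10.7 degrees, less where a joint would pass 70% of its speed; a pose out of reach is approached as far as the arm can. A call is refused whole if a number of a shift passes 6.25 or a number of a turn 0.188, either way. A call with a gripper value outside its range is refused whole. The fingers move at their own pace and stop on an object; "force" is the grip in N (left out, the last holds). Time passes only in rows, so rows that do not move let the fingers close. It gives the time, the measured TCP pose, the force and the opening at its end, in the units of the state.
- ctrl.get_state(): the state, without advancing time (a new reading comes with each control period).
- optics.get_image(name): name is "side" or "top"; returns the picture (384x512x3 uint8, red, green, blue); there is no depth.
- optics.calibration(name): a dict with "K" (3x3 intrinsics, pixels), "distortion" ([k1, k2, p1, p2, k3] as OpenCV has them; the pictures are not rectified), "pose" (4x4, takes a point from camera to world coordinates). Camera axes: x right, y down, z forward; pixel columns grow to the right and rows downward; lengths in m; the calibration is good to about 2 mm. A picture is of the moment at which its call begins. calibration takes no time and is no camera call.
- ticket.close_job(): hands the job in, once; it reports no verdict.
The state is a dict: "time": time; "joint_positions": joint angles; "qd": joint speeds; "joint_torque": joint torques, N m; "position": TCP position; "tool_rot": TCP orientation; "ft_force": force on the tool from outside, world axes, zero at the start; "torque": the same for the moment, N m; "grip_width": opening from 0.0 (shut) to 1.0 (fully open).
Only numpy, scipy, OpenCV 4.12 (cv2) and the standard library are available. Lean on these libraries where they do the work, as an engineer would, in place of code of your own. Each camera call takes 0.05 s, during which the arm holds its last target.

## Task

Build the signal tower on its foot on the control desk: the green light at the bottom, then amber, then red, and the black sounder on top, each plugged fully down and upright. The blue light is the spare: press it fully home and upright into the empty round cutout in the foam of the spares case. Do not drop anything, and leave the torch, the mouse and the clock where they stand.

Things in the scene. Friction and masses are not known exactly. Their poses are not given: they have to be found in the camera images.
- green_mid (a point): Signal tower light, green lens, upright on the desk. Round, 50 mm across; body 50 mm tall; on its flat, lens-coloured top a black plug 32 mm across, 8 mm high. Black rim 10 mm tall at the foot; in the underside a socket 36 mm across, 10 mm deep, that slips over the plug of the element below. About 90 g. Point: on its axis, 25 mm above its underside; z up along the axis. Yaw does not matter.
- amber_mid (a point): Signal tower light, amber lens, upright on the desk. Round, 50 mm across; body 50 mm tall; on its flat, lens-coloured top a black plug 32 mm across, 8 mm high. Black rim 10 mm tall at the foot; in the underside a socket 36 mm across, 10 mm deep, that slips over the plug of the element below. About 90 g. Point: on its axis, 25 mm above its underside; z up along the axis. Yaw does not matter.
- red_mid (a point): Signal tower light, red lens, upright on the desk. Round, 50 mm across; body 50 mm tall; on its flat, lens-coloured top a black plug 32 mm across, 8 mm high. Black rim 10 mm tall at the foot; in the underside a socket 36 mm across, 10 mm deep, that slips over the plug of the element below. About 90 g. Point: on its axis, 25 mm above its underside; z up along the axis. Yaw does not matter.
- blue_mid (a point): Signal tower light, blue lens, upright on the desk. Round, 50 mm across; body 50 mm tall; on its flat, lens-coloured top a black plug 32 mm across, 8 mm high. Black rim 10 mm tall at the foot; in the underside a socket 36 mm across, 10 mm deep, that slips over the plug of the element below. About 90 g. Point: on its axis, 25 mm above its underside; z up along the axis. Yaw does not matter.
- sounder_mid (a point): Black sounder, grey slots on sides and flat top, upright on the desk; the top end of the tower. Round, 50 mm across, 50 mm tall, no plug on top (last 6 mm taper to 42 mm across); in the underside a socket 36 mm across, 10 mm deep, for the plug below. About 90 g. Point: on its axis, 25 mm above its underside; z up along the axis.
- foot_seat (a point): Tower foot, screwed to the desk: grey flange 84 mm across, 12 mm high, with a light grey round body 50 mm across. Point: centre of the flat seat on top, 50 mm above the desk, where the first element's underside rests (its point 25 mm above this one; each further element 50 mm more). A black plug 32 mm across stands 8 mm above the seat. z up.
- cutout (a point): Empty round cutout in the dark grey foam of the open grey case (yellow inside; 240 mm along x, 160 mm wide, walls 45 mm high; fixed). Point: centre of its mouth, level with the foam top, 40 mm above the desk; z up. 54 mm across, 18 mm deep, firm floor; springy ribs narrow it to 47 mm, so the light sticks and must be pushed down, with about 8 to 13 N. Home: its point 7 mm above this one. 75 mm to the nearest wall.
- torch_mid (a point): Bystander: black torch standing on its lamp head, 145 mm tall, 42 mm across at the foot. This point is on its axis 72 mm above the desk.
- mouse_mid (a point): Bystander: black and grey computer mouse, 100 x 58 x 32 mm, x is its length. This point is in its middle 16 mm above the desk.
- clock_mid (a point): Bystander: light grey desk clock, round white dial on its +x side, 85 mm wide (y), 40 mm deep, 71 mm tall. This point is in its middle 37 mm above the desk.

How it is judged:
At the end, for the whole second after the job is handed in: From the foot up green, amber, red, sounder, blue in the cutout: each within 3 mm of its fully seated height, within 4 mm of the centre of what it sits on or in, tilted under 0.06 rad, released and at rest (under 0.01 m/s, 0.1 rad/s) (horizontal distance between green_mid and foot_seat below 0.004 m and z of green_mid in the frame of foot_seat between 0.022 and 0.028 m and angle between each of green_mid, amber_mid, red_mid, sounder_mid, blue_mid's own z axis and vertical below 0.06 rad and linear speed of each of green, amber, red, sounder, blue below 0.01 m/s and angular speed of each of green, amber, red, sounder, blue below 0.1 rad/s and horizontal distance between amber_mid and green_mid below 0.004 m and z of amber_mid in the frame of green_mid between 0.047 and 0.053 m and horizontal distance between red_mid and amber_mid below 0.004 m and z of red_mid in the frame of amber_mid between 0.047 and 0.053 m and horizontal distance between sounder_mid and red_mid below 0.004 m and z of sounder_mid in the frame of red_mid between 0.047 and 0.053 m and horizontal distance between blue_mid and cutout below 0.004 m and z of blue_mid in the frame of cutout between 0.004 and 0.01 m); the robot touches nothing.
It fails at once if the torch is shifted more than 20 mm or knocked over (distance of torch_mid from where it was at the start of the episode above 0.02 m or angle between torch_mid's own z axis and vertical above 0.35 rad).
It fails at once if the mouse is shifted more than 20 mm or knocked over (distance of mouse_mid from where it was at the start of the episode above 0.02 m or angle between mouse_mid's own z axis and vertical above 0.35 rad).
It fails at once if the clock is shifted more than 20 mm or knocked over (distance of clock_mid from where it was at the start of the episode above 0.02 m or angle between clock_mid's own z axis and vertical above 0.35 rad).
It fails at once if a tower element is dropped or thrown (faster than 0.75 m/s, a fall of about 30 mm, while not in the gripper) ((linear speed of green above 0.75 m/s and contact force between the fingers and green below 0.05 N) or (linear speed of amber above 0.75 m/s and contact force between the fingers and amber below 0.05 N) or (linear speed of red above 0.75 m/s and contact force between the fingers and red below 0.05 N) or (linear speed of sounder above 0.75 m/s and contact force between the fingers and sounder below 0.05 N) or (linear speed of blue above 0.75 m/s and contact force between the fingers and blue below 0.05 N)).
It also fails if it takes over 112 s, if anything falls off the work surface, if the arm or the gripper's body presses on something with over 40 N, if the wrist force passes 120 N, or if a joint passes its speed limit or range.

## Working session

There is one attempt and no reset: what is moved stays moved. The work goes in short steps, Python scripts to look and compute and a tool call to move; the robot and the scene stay as the last step left them, time stands still between calls to the robot, and variables do not carry over. Pictures are saved under pics/ and viewed, and the job is handed in when it is done.

Besides the shell and the picture viewer there is one more tool, called after "Call:" by a JSON object that holds its "op" and its "data". play_rows: Moves the arm, as the interface text tells. Its arguments: {"type":"object","properties":{"motion":{"type":"array"},"force":{"type":"number"}},"required":["motion"]}

```bash
mkdir -p pics; ls; cat > h.py <<'E'
import numpy as np, cv2
from bench import ctrl, optics, ticket
def snap(n,f):
    im=optics.get_image(n); cv2.imwrite(f'pics/{f}.png',im[:,:,::-1]); return im
def ray(n,u,v):
    c=optics.calibration(n); K=np.array(c['K'],float); d=np.array(c['distortion'],float); T=np.array(c['pose'])
    p=cv2.undistortPoints(np.array([[[u,v]]],float),K,d)[0,0]
    return T[:3,3], T[:3,:3]@np.array([p[0],p[1],1])
def at_z(n,u,v,z):
    o,r=ray(n,u,v); return o+r*(z-o[2])/r[2]
def proj(n,P):
    c=optics.calibration(n); T=np.linalg.inv(np.array(c['pose']))
    P=np.atleast_2d(np.array(P,float))
    q,_=cv2.projectPoints(P,cv2.Rodrigues(T[:3,:3])[0],T[:3,3],np.array(c['K'],float),np.array(c['distortion'],float))
    return q[:,0]
def crop(f,x0,y0,x1,y1,s,o):
    im=cv2.imread(f'pics/{f}.png')[y0:y1,x0:x1]; cv2.imwrite(f'pics/{o}.png',cv2.resize(im,None,fx=s,fy=s,interpolation=cv2.INTER_CUBIC))
E
python3 - <<'E'
from h import *
snap('top','top0'); snap('side','side0')
for n in('top','side'):
    c=optics.calibration(n); print(n,np.round(c['K'],1).tolist(),c['distortion'],np.round(c['pose'],4).tolist())
print(ctrl.get_state())
E
```

```text
pics
top [[476.5, 0.0, 257.6], [0.0, 476.5, 188.4], [0.0, 0.0, 1.0]] [0.06331021 0.         0.         0.         0.        ] [[0.029, -0.9947, 0.0987, 0.4613], [-0.9993, -0.0312, -0.0201, 0.0112], [0.023, -0.0981, -0.9949, 1.2155], [0.0, 0.0, 0.0, 1.0]]
side [[388.3, 0.0, 253.6], [0.0, 388.3, 196.1], [0.0, 0.0, 1.0]] [-0.12540476  0.          0.          0.          0.        ] [[0.9894, -0.0984, 0.1069, 0.4662], [-0.1437, -0.5524, 0.8211, -0.9161], [-0.0218, -0.8277, -0.5607, 0.7161], [0.0, 0.0, 0.0, 1.0]]
{'time': 0.1, 'joint_positions': array([-1.089874  ,  0.32176318, -0.07008621,  1.45157692,  0.02258683,
        1.37080654, -0.05688266]), 'qd': array([-0.00152414, -0.00117295, -0.000964  , -0.00122467, -0.00014386,
       -0.00081706,  0.00066979]), 'joint_torque': array([-5.78626009e-05, -4.92572987e+01, -4.05622115e-01, -3.13396168e+01,
       -6.41661091e-02,  3.95454594e-02,  1.09722093e-04]), 'position': array([0.29234771, 0.57998917, 0.22954959]), 'tool_rot': array([-7.26498206e-01, -3.05609712e+00,  2.72706275e-03]), 'ft_force': array([-0.01470523,  0.15936059, -0.53485749]), 'torque': array([-0.01856732, -0.04906675,  0.05367108]), 'grip_width': 1.0001679471965674}
```

View pics/top0.png

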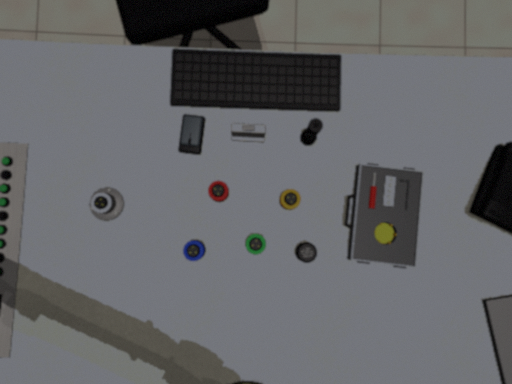

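View pics/side0.png

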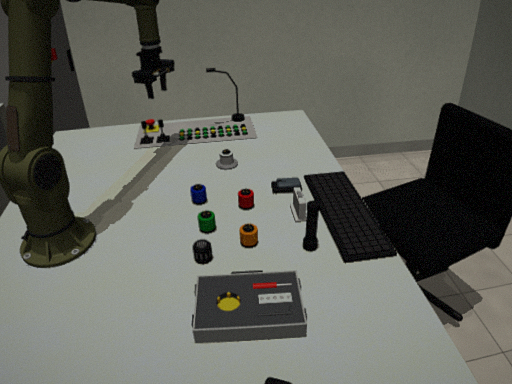

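```bash
python3 - <<'E'
from h import *
# average several frames to reduce noise
ims={}
for n in('top','side'):
    a=np.mean([optics.get_image(n).astype(float) for _ in range(4)],0)
    im=np.clip(a*1.6,0,255).astype(np.uint8); cv2.imwrite(f'pics/{n}A.png',im[:,:,::-1])
R={'foot':(106,203),'red':(218,190),'blue':(194,250),'green':(256,243),'amber':(290,199),'sounder':(306,252),'cut':(386,234),'torch':(311,131)}
tiles=[]
im=cv2.imread('pics/topA.png')
for k,(u,v) in R.items():
    t=cv2.resize(im[v-18:v+18,u-18:u+18],(200,200),interpolation=cv2.INTER_CUBIC)
    for i in range(0,36,6): cv2.putText(t,'',(0,0),0,1,0)
    for i in range(0,36,9): cv2.line(t,(int(i*200/36),0),(int(i*200/36),5),(0,0,255),1);cv2.line(t,(0,int(i*200/36)),(5,int(i*200/36)),(0,0,255),1)
    cv2.putText(t,k,(8,16),0,.5,(0,0,255),1);tiles.append(t)
cv2.imwrite('pics/tilesT.png',np.vstack([np.hstack(tiles[:4]),np.hstack(tiles[4:])]))
crop('sideA',180,140,340,350,2.8,'sideC')
E
```

```text
(no output)
```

View pics/tilesT.png

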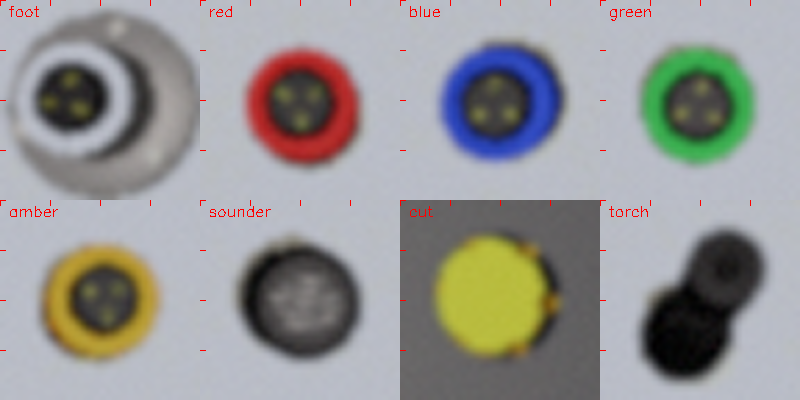

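View pics/sideC.png

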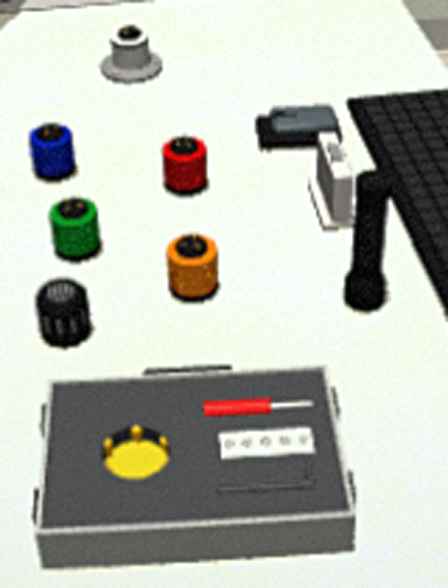

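```bash
cat > meas.py <<'E'
from h import *
def grab(n,k=1):
    return np.mean([optics.get_image(n).astype(np.float32) for _ in range(k)],0)
def up(im,u,v,w=16,s=8):
    u,v=int(u),int(v); t=im[v-w:v+w+1,u-w:u+w+1]
    m=np.array([[s,0,(s-1)/2],[0,s,(s-1)/2]],np.float32)
    t=cv2.warpAffine(t,m,((2*w+1)*s,)*2,flags=cv2.INTER_CUBIC)
    back=lambda x,y:((x-(s-1)/2)/s+u-w,(y-(s-1)/2)/s+v-w)
    return t,back
def blob(mask,near,back):
    n,l,st,c=cv2.connectedComponentsWithStats(mask.astype(np.uint8))
    best=min(range(1,n),key=lambda i:np.hypot(*(c[i]-near))+(1e3 if st[i,4]<400 else 0))
    cs,_=cv2.findContours((l==best).astype(np.uint8),cv2.RETR_EXTERNAL,cv2.CHAIN_APPROX_NONE)
    e=cv2.fitEllipse(cv2.convexHull(max(cs,key=len)))
    m=cv2.moments(max(cs,key=cv2.contourArea)); 
    return back(m['m10']/m['m00'],m['m01']/m['m00']),back(*e[0]),np.array(e[1])/8
E
python3 - <<'E'
from meas import *
im=grab('top',4); np.save('top.npy',im)
def rep(k,b,z):
    for nm,p in zip(('cent','ell'),b[:2]): print(k,nm,np.round(p,2),np.round(at_z('top',*p,z),4),np.round(b[2],2))
for k,u,v,uw,vw in [('foot',101,202,1,1),('red',218,190,0,0),('blue',193,250,0,0),('green',256,243,0,0),('amber',290,199,0,0)]:
    t,back=up(im,u,v); mx=t.max(2); mid=np.array([t.shape[1]/2]*2)
    # lens max level
    g=cv2.GaussianBlur(mx,(0,0),3)
    lens=np.percentile(mx[80:190,80:190],80) if k!='foot' else np.percentile(mx,90)
    dark=np.percentile(mx[110:155,110:155],30)
    th=(lens+dark)/2
    b=blob(g<th,mid,back); print(round(float(lens)),round(float(dark))); rep(k+' plug',b,.058)
    if k!='foot':
        sat=t.max(2)-t.min(2); sat=cv2.GaussianBlur(sat,(0,0),3)
        b=blob(sat>0.5*np.percentile(sat,97),mid,back); rep(k+' lens',b,.045)
t,back=up(im,386,234); g=cv2.GaussianBlur(t,(0,0),2)
foam=np.median(t.reshape(-1,3),0); d=np.abs(g-foam).max(2); rep('cut',blob(d>25,np.array([132,132]),back),.04); print(foam)
t,back=up(im,306,252); g=cv2.GaussianBlur(t.max(2),(0,0),2); bg=np.percentile(g,95); rep('sounder',blob(g<.55*bg,np.array([132,132]),back),.04)
E
```

```text
124 27
foot plug cent [100.49 202.16] [0.5312 0.3639 0.058 ] [12.54 13.45]
foot plug ell [100.48 202.16] [0.5312 0.3639 0.058 ] [12.54 13.45]
98 42
red plug cent [217.67 190.14] [0.5689 0.0849 0.058 ] [12.26 12.49]
red plug ell [217.66 190.14] [0.5689 0.085  0.058 ] [12.26 12.49]
red lens cent [218.02 190.61] [0.5689 0.0849 0.045 ] [19.68 20.37]
red lens ell [218.02 190.62] [0.5689 0.0849 0.045 ] [19.68 20.37]
96 41
blue plug cent [192.89 250.24] [0.4223 0.1387 0.058 ] [12.33 12.75]
blue plug ell [192.91 250.25] [0.4223 0.1386 0.058 ] [12.33 12.75]
blue lens cent [193.39 250.2 ] [0.422  0.1389 0.045 ] [20.14 21.18]
blue lens ell [193.39 250.2 ] [0.422  0.1389 0.045 ] [20.14 21.18]
95 46
green plug cent [255.24 243.65] [ 0.4421 -0.0103  0.058 ] [12.76 12.96]
green plug ell [255.23 243.63] [ 0.4422 -0.0103  0.058 ] [12.76 12.96]
green lens cent [255.22 243.57] [ 0.4421 -0.0105  0.045 ] [19.9  20.31]
green lens ell [255.22 243.58] [ 0.4421 -0.0105  0.045 ] [19.9  20.31]
101 43
amber plug cent [290.21 198.41] [ 0.5541 -0.0924  0.058 ] [12.28 12.6 ]
amber plug ell [290.2  198.41] [ 0.5541 -0.0924  0.058 ] [12.28 12.6 ]
amber lens cent [289.69 198.84] [ 0.5541 -0.0923  0.045 ] [19.78 20.57]
amber lens ell [289.68 198.84] [ 0.5541 -0.0923  0.045 ] [19.78 20.57]
cut cent [385.07 232.93] [ 0.4777 -0.3292  0.04  ] [21.34 22.31]
cut ell [385.08 232.9 ] [ 0.4778 -0.3292  0.04  ] [21.34 22.31]
[64.644905 63.357758 59.363346]
sounder cent [305.39 251.64] [ 0.426  -0.1341  0.04  ] [20.18 22.1 ]
sounder ell [305.39 251.63] [ 0.4261 -0.1341  0.04  ] [20.18 22.1 ]
```

Call:
{"op": "play_rows", "data": {"motion": [[0, 0, 0, 0, -0.156], [0, 0, 0, 0, -0.156], [0, 0, 0, 0, -0.155], [0, -1.2, -4.9, 0, 0], [0, -1.2, -4.9, 0, 0], [0, -1.2, -4.9, 0, 0], [0, -1.2, -4.9, 0, 0], [0, -1.2, -4.9, 0, 0], [0, -1.2, -4.9, 0, 0], [0, -1.2, -4.9, 0, 0], [0, -1.2, -4.9, 0, 0], [0, -1.2, -4.9, 0, 0], [0, -1.2, -4.9, 0, 0], [0, -1.2, -4.9, 2, 0], [0, -1.2, -4.9, 3, 0], [0, 0, 0, 3, 0], [0, 0, 0, 0, 0]], "force": 10}}

```text
time: 2.82
position: [0.435, -0.008, 0.149]
tool_rot: [-0.002, -3.138, 0.001]
ft_force: [-0.1, 0.8, 0.7]
grip_width: 0.997
```

```bash
cat > st.py <<'E'
from h import *
from scipy.spatial.transform import Rotation as Ro
def st(tgt=None):
    s=ctrl.get_state(); R=Ro.from_rotvec(s['tool_rot']).as_matrix(); p=np.array(s['position'])
    print('t',round(s['time'],2),'p',np.round(p,4),'x',np.round(R[:,0],3),'y',np.round(R[:,1],3),'z',np.round(R[:,2],3),'F',np.round(s['ft_force'],2),'w',round(s['grip_width']*87,2),'q',np.round(s['joint_positions'],2))
    if tgt is not None: print('tool cm',np.round(R.T@(np.array(tgt)-p)*100,3))
import sys
if __name__=='__main__': st([float(a) for a in sys.argv[1:4]] if len(sys.argv)>3 else None)
E
python3 st.py .4421 -.0104 .019
```

```text
t 2.83 p [ 0.435 -0.008  0.149] x [-1.     0.001  0.004] y [ 0.001  1.    -0.   ] z [-0.004 -0.    -1.   ] F [-0.13  0.83  0.75] w 86.74 q [-0.49 -0.1   0.43  2.07  0.04  1.16  1.49]
tool cm [-0.765 -0.235 12.997]
```

Call:
{"op": "play_rows", "data": {"motion": [[0, -0.7, -0.2, 3, 0], [0, 0, 0, 3, 0], [0, 0, 0, 2.5, 0], [0, 0, 0, 2, 0], [0, 0, 0, 1.5, 0], [0, 0, 0, 1, 0], [0, 0, 0, 0, 0], [0, 0, 0, 0, 0]]}}

```text
time: 3.82
position: [0.4443, -0.0094, 0.0212]
tool_rot: [-0.0, 3.14, 0.0]
ft_force: [0.8, -0.2, 0.2]
grip_width: 0.997
```

```bash
python3 st.py .4421 -.0104 .019
```

```text
t 3.83 p [ 0.4443 -0.0094  0.0212] x [-1.    -0.    -0.001] y [-0.  1.  0.] z [ 0.001  0.    -1.   ] F [ 0.77 -0.21  0.21] w 86.7 q [-0.48  0.11  0.46  2.18 -0.07  0.86  1.59]
tool cm [ 0.22  -0.101  0.218]
```

Call:
{"op": "play_rows", "data": {"motion": [[0, 0.2, -0.1, 0.2, 0], [1, 0, 0, 0, 0], [1, 0, 0, 0, 0], [1, 0, 0, 0, 0], [1, 0, 0, 0, 0], [1, 0, 0, 0, 0], [1, 0, 0, 0, 0]], "force": 5}}

```text
time: 4.7
position: [0.4417, -0.0104, 0.0186]
tool_rot: [-0.0, 3.141, 0.0]
ft_force: [0.1, 0.7, 0.1]
grip_width: 0.578
```

```bash
python3 st.py; python3 - <<'E'
from h import *
snap('side','s1'); crop('s1',150,100,310,280,3,'s1c')
E
```

```text
t 4.7 p [ 0.4417 -0.0104  0.0186] x [-1. -0. -0.] y [-0.  1.  0.] z [ 0.  0. -1.] F [0.11 0.73 0.11] w 50.26 q [-0.47  0.11  0.46  2.18 -0.07  0.86  1.6 ]
```

View pics/s1c.png

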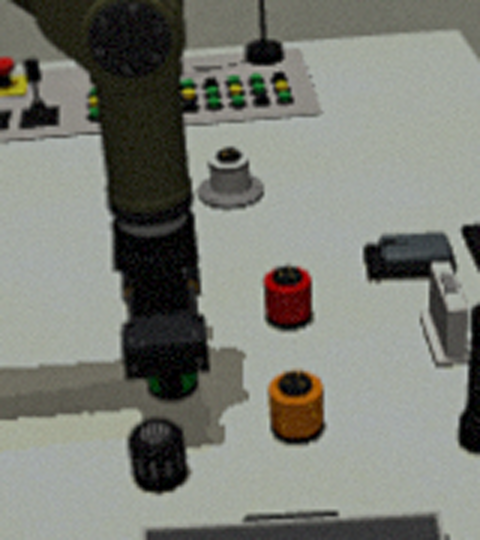

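Call:
{"op": "play_rows", "data": {"motion": [[0, 0, 0, 0, 0], [0, 0, 0, 0, 0], [0, 0, 0, 0, 0], [0, 0, 0, 0, 0], [0, 0, 0, 0, 0.175], [0, 0, 0, 0, 0.175], [0, 0, 0, 0, 0.175], [0, 0, 0, 0, 0.175], [0, 0, 0, 0, 0.175], [0, 0, 0, 0, 0.175], [0, 0, 0, 0, 0.175], [0, 0, 0, 0, 0.175], [0, 0, 0, 0, 0.17], [1, 0, 0, 0, 0], [1, 0, 0, 0, 0], [1, 0, 0, 0, 0], [1, 0, 0, 0, 0], [1, 0, 0, 0, 0]]}}

```text
time: 7.0
position: [0.4418, -0.0105, 0.0186]
tool_rot: [2.22, 2.223, 0.0]
ft_force: [0.0, -0.2, -0.9]
grip_width: 0.575
```

```bash
python3 st.py
```

```text
t 7.0 p [ 0.4418 -0.0105  0.0186] x [-0.001  1.     0.   ] y [1.    0.001 0.   ] z [ 0.  0. -1.] F [ 0.   -0.16 -0.88] w 49.99 q [-0.59  0.12  0.58  2.19 -0.08  0.86  0.04]
```

Call:
{"op": "play_rows", "data": {"motion": [[0, 0, 0, 0, 0], [0, 0, 0, 0, 0], [0, 0, 0, 0, 0], [0, 0, 0, -2, 0], [0, 0, 0, -4, 0], [0, 0, 0, -4, 0], [0, 4, -0.6, 0, 0], [0, 4, -0.6, 0, 0], [0, 4, -0.6, 0, 0], [0, 2.9, -0.2, 0, 0], [0, 0, 0, 0, 0]]}}

```text
time: 8.38
position: [0.4211, 0.1405, 0.1185]
tool_rot: [2.215, 2.227, 0.0]
ft_force: [0.9, -0.2, -0.0]
grip_width: 1.001
```

```bash
python3 - <<'E'
from meas import *
im=grab('top',1); cv2.imwrite('pics/t2.png',np.clip(im*1.6,0,255).astype(np.uint8)[:,:,::-1])
crop('t2',150,150,350,300,4,'t2c')
for k,u,v in [('green',256,243),('red',218,190),('amber',290,199)]:
    t,back=up(im,u,v); mid=np.array([132,132])
    sat=cv2.GaussianBlur(t.max(2)-t.min(2),(0,0),3)
    b=blob(sat>0.5*np.percentile(sat,97),mid,back); print(k,np.round(b[1],2),np.round(at_z('top',*b[1],.045),4),b[2])
E
python3 st.py .4223 .1388 .030
```

```text
green [255.51 243.92] [ 0.4413 -0.0113  0.045 ] [19.91691399 20.35900879]
red [218.02 190.61] [0.5689 0.0849 0.045 ] [19.65465164 20.38584709]
amber [289.67 198.83] [ 0.5541 -0.0923  0.045 ] [19.76194763 20.56764221]
t 8.43 p [0.4213 0.1388 0.1184] x [-0.003  1.    -0.001] y [ 1.     0.003 -0.   ] z [-0.    -0.001 -1.   ] F [ 0.37 -0.12 -0.5 ] w 86.91 q [-0.78 -0.04  0.39  2.09  0.02  1.09 -0.39]
tool cm [0.009 0.097 8.845]
```

View pics/t2c.png

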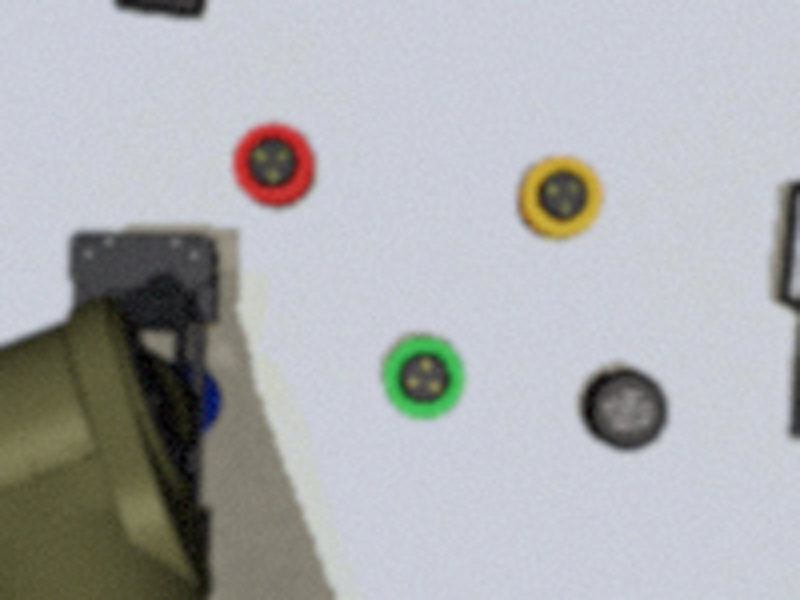

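Call:
{"op": "play_rows", "data": {"motion": [[0, 0.08, 0.14, 3, 0], [0, 0, 0, 3, 0], [0, 0, 0, 2, 0], [0, 0, 0, 0.8, 0], [0, 0, 0, 0, 0], [1, 0, 0, 0, 0], [1, 0, 0, 0, 0], [1, 0, 0, 0, 0], [1, 0, 0, 0, 0], [1, 0, 0, 0, 0]], "force": 40}}

```text
time: 9.68
position: [0.423, 0.1394, 0.0307]
tool_rot: [-2.22, -2.223, -0.0]
ft_force: [-1.0, -0.3, 1.1]
grip_width: 0.564
```

```bash
python3 st.py
```

```text
t 9.68 p [0.423  0.1394 0.0307] x [-0.001  1.     0.   ] y [1.    0.001 0.   ] z [ 0.  0. -1.] F [-1.02 -0.35  1.06] w 49.06 q [-0.77  0.1   0.41  2.17 -0.05  0.89 -0.33]
```

Call:
{"op": "play_rows", "data": {"motion": [[1, 0, 0, -2, 0], [1, 0, 0, -4, 0], [1, 0, 0, -4, 0], [1, -2.4, 0.3, -2, 0], [1, -5, 0.6, 0, 0], [1, -5, 0.6, 0, 0], [1, -5, 0.6, 0, 0], [1, -5, 0.6, 0, 0], [1, -5, 0.6, 0, 0], [1, -5, 0.6, 0, 0], [1, -5, 0.6, 0, 0], [1, -5, 0.6, 0, 0], [1, -4, 0.4, 0, 0], [1, -0.4, 0, 0, 0], [1, 0, 0, 0, 0], [1, 0, 0, 0, 0]]}}

```text
time: 11.68
position: [0.4788, -0.3268, 0.1503]
tool_rot: [-2.217, -2.224, -0.002]
ft_force: [0.5, -0.1, -1.2]
grip_width: 0.565
```

```bash
python3 st.py .4782 -.3284 .0757; python3 - <<'E'
from h import *
snap('side','s3'); crop('s3',150,150,350,350,3,'s3c')
from meas import *
im=np.load('top.npy'); cv2.imwrite('pics/f.png',cv2.resize(np.clip(im[180:228,80:130]*1.6,0,255).astype(np.uint8)[:,:,::-1],None,fx=12,fy=12,interpolation=cv2.INTER_CUBIC))
E
```

```text
t 11.68 p [ 0.4788 -0.3268  0.1503] x [-0.003  1.     0.002] y [1.    0.003 0.   ] z [-0.     0.002 -1.   ] F [ 0.51 -0.05 -1.2 ] w 49.15 q [-0.2   0.31  0.9   1.76 -0.26  1.2   0.77]
tool cm [-0.17  -0.058  7.457]
```

View pics/s3c.png

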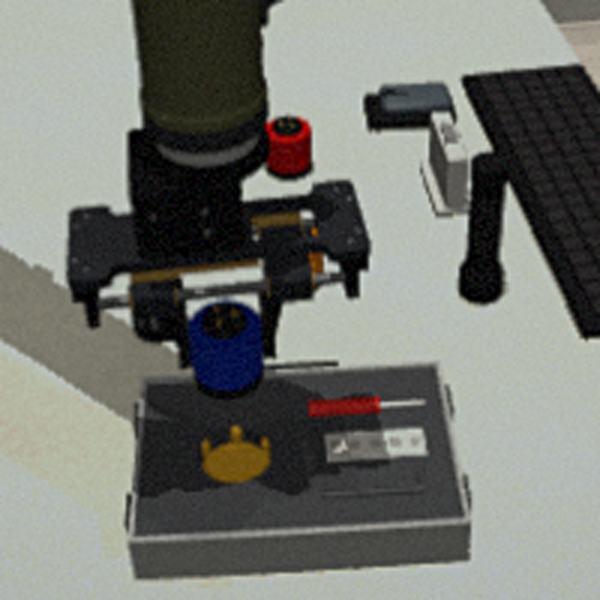

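View pics/f.png

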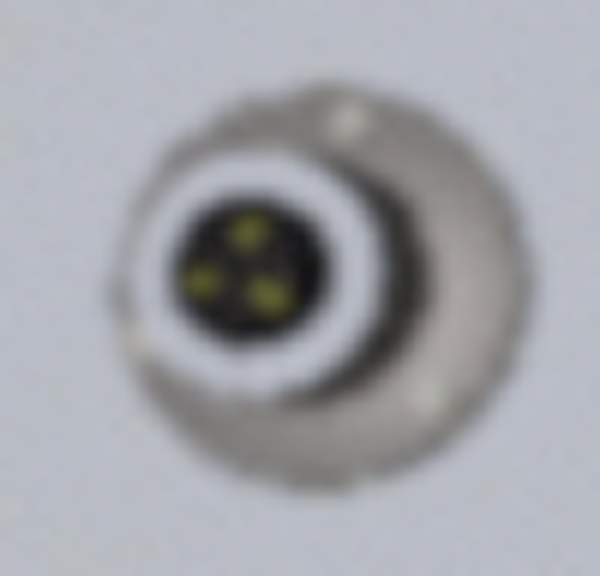

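```bash
python3 - <<'E'
from meas import *
print('seat',at_z('top',101.0,202.5,.05),'plug54',at_z('top',100.48,202.16,.055))
# flange outer ring bottom z ~.006, r 42: ellipse by crop extents x110..533,y82..492
print('flange',at_z('top',80+321.5/12-.5+.04,180+287/12-.5+.04,.008))
im=cv2.imread('pics/sideA.png')
cv2.imwrite('pics/fs.png',cv2.resize(im[140:176,205:250],None,fx=14,fy=14,interpolation=cv2.INTER_CUBIC))
cv2.imwrite('pics/cs.png',cv2.resize(im[280:320,205:255],None,fx=14,fy=14,interpolation=cv2.INTER_CUBIC))
a=np.linspace(0,2*np.pi,40)
o=cv2.imread('pics/fs.png')
for k,(f,P,r,z,x0,y0) in {'fs':('fs',(.5317,.3648),.025,.05,205,140),'cs':('cs',(.4782,-.3284),.027,.04,205,280)}.items():
    o=cv2.imread(f'pics/{f}.png'); q=proj('side',np.c_[P[0]+r*np.cos(a),P[1]+r*np.sin(a),0*a+z])
    q=((q-[x0,y0]+.5)*14-.5).astype(int)
    cv2.polylines(o,[q.reshape(-1,1,2)],True,(0,0,255),1); cv2.imwrite(f'pics/{f}o.png',o)
E
```

```text
seat [0.53085155 0.36507635 0.05      ] plug54 [0.53133543 0.36483447 0.055     ]
flange [0.53134741 0.36459681 0.008     ]
```

View pics/fso.png

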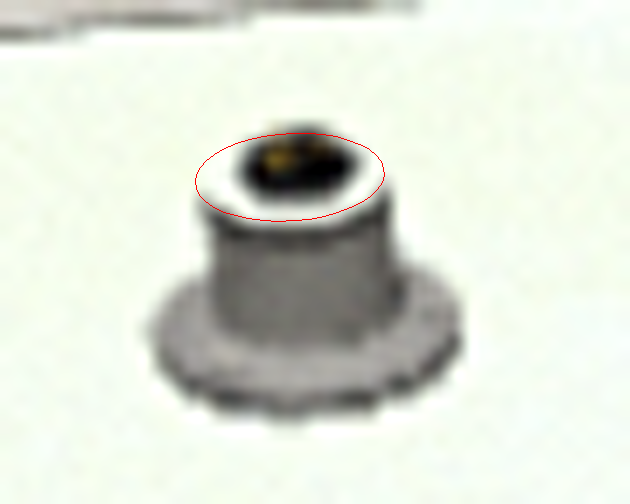

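View pics/cso.png

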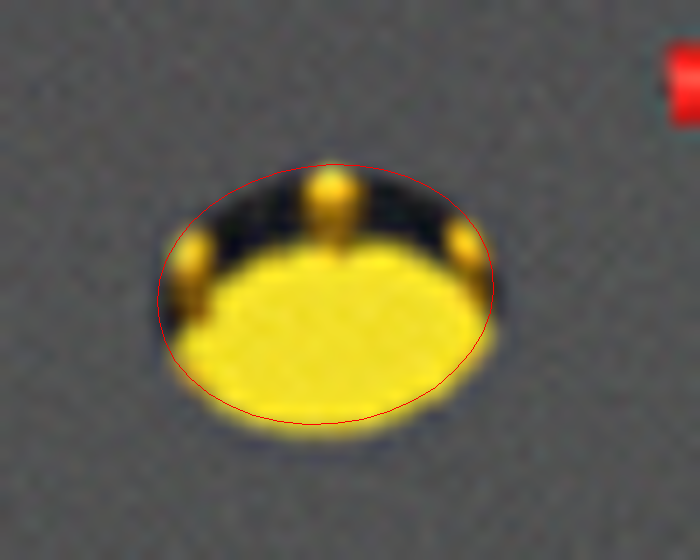

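Call:
{"op": "play_rows", "data": {"motion": [[1, -0.17, -0.06, 2, 0], [1, 0, 0, 3, 0], [1, 0, 0, 2.2, 0], [1, 0, 0, 0, 0], [1, 0, 0, 0, 0]]}}

```text
time: 12.35
position: [0.478, -0.3304, 0.0788]
tool_rot: [2.22, 2.222, 0.0]
ft_force: [-0.0, 0.8, -0.4]
grip_width: 0.567
```

```bash
python3 st.py .4782 -.3284 .0527; python3 - <<'E'
from h import *
snap('side','s4'); crop('s4',190,230,290,330,6,'s4c')
E
```

```text
t 12.35 p [ 0.478  -0.3304  0.0788] x [-0.001  1.    -0.   ] y [1.    0.001 0.   ] z [ 0. -0. -1.] F [-0.02  0.75 -0.43] w 49.34 q [-0.15  0.4   0.86  1.83 -0.34  1.07  0.84]
tool cm [0.203 0.018 2.611]
```

View pics/s4c.png

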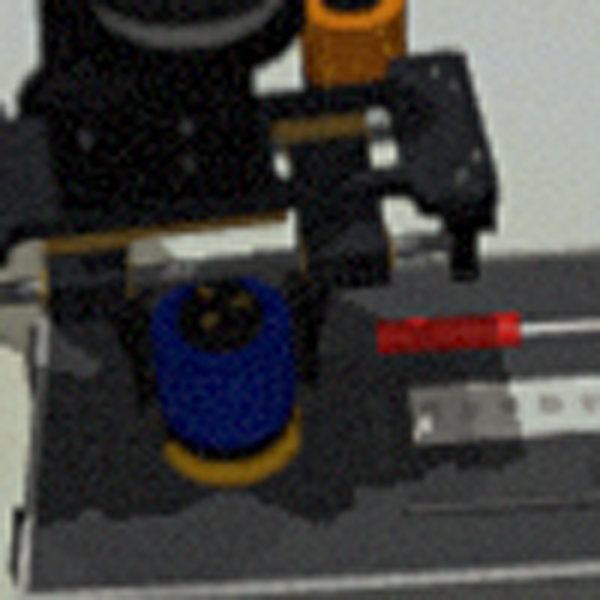

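Call:
{"op": "play_rows", "data": {"motion": [[1, 0.2, 0.02, 0, 0], [1, 0, 0, 0.6, 0], [1, 0, 0, 0.3, 0], [1, 0, 0, 0.3, 0], [1, 0, 0, 0, 0]], "force": 55}}

```text
time: 13.02
position: [0.478, -0.3293, 0.0665]
tool_rot: [2.22, 2.221, -0.001]
ft_force: [-0.3, -1.9, -1.4]
grip_width: 0.56
```

```bash
python3 st.py .4782 -.3284 .0527
```

```text
t 13.03 p [ 0.478  -0.3293  0.0665] x [-0.     1.    -0.002] y [1.    0.    0.001] z [ 0.001 -0.002 -1.   ] F [-0.26 -1.89 -1.42] w 48.69 q [-0.15  0.41  0.85  1.84 -0.35  1.05  0.84]
tool cm [0.092 0.016 1.381]
```

Call:
{"op": "play_rows", "data": {"motion": [[1, 0.05, 0, 0.4, 0], [1, 0, 0, 0.4, 0], [1, 0, 0, 0.3, 0], [1, 0, 0, 0.25, 0], [1, 0, 0, 0, 0], [1, 0, 0, 0, 0]]}}

```text
time: 13.78
position: [0.4784, -0.3297, 0.055]
tool_rot: [2.22, 2.219, 0.0]
ft_force: [-1.7, -1.4, 10.1]
grip_width: 0.566
```

```bash
python3 st.py .4782 -.3284 .0527
```

```text
t 13.78 p [ 0.4784 -0.3297  0.055 ] x [ 0.     1.    -0.002] y [ 1.    -0.     0.002] z [ 0.002 -0.002 -1.   ] F [-1.68 -1.4  10.07] w 49.24 q [-0.14  0.43  0.84  1.85 -0.37  1.03  0.85]
tool cm [ 0.126 -0.018  0.225]
```

Call:
{"op": "play_rows", "data": {"motion": [[1, 0, 0, 0.2, 0], [1, 0, 0, 0.2, 0], [1, 0, 0, 0, 0], [1, 0, 0, 0, 0]]}}

```text
time: 14.28
position: [0.4785, -0.3298, 0.0526]
tool_rot: [2.22, 2.22, 0.002]
ft_force: [-5.2, 1.8, 22.8]
grip_width: 0.564
```

```bash
python3 st.py .4782 -.3284 .0527
```

```text
t 14.28 p [ 0.4785 -0.3298  0.0526] x [-0.     1.    -0.001] y [1.    0.    0.002] z [ 0.002 -0.001 -1.   ] F [-5.16  1.76 22.77] w 49.07 q [-0.13  0.43  0.84  1.85 -0.37  1.03  0.86]
tool cm [ 0.135 -0.034 -0.007]
```

Call:
{"op": "play_rows", "data": {"motion": [[1, 0, 0, -0.2, 0], [0, 0, 0, 0, 0], [0, 0, 0, 0, 0], [0, 0, 0, 0, 0], [0, 0, 0, -1, 0], [0, 0, 0, -3, 0], [0, 0, 0, -4, 0], [0, 0, 0, -4, 0], [0, 5, 0, 0, 0], [0, 5, 0, 0, 0], [0, 5, 0, 0, 0]], "force": 10}}

```text
time: 15.65
position: [0.4778, -0.1766, 0.1717]
tool_rot: [2.221, 2.221, 0.002]
ft_force: [-0.1, 0.1, -0.0]
grip_width: 0.998
```

```bash
python3 st.py .4418 -.0105 .0186; python3 - <<'E'
from meas import *
im=grab('top'); cv2.imwrite('pics/t5.png',np.clip(im*1.6,0,255).astype(np.uint8)[:,:,::-1])
crop('t5',340,150,430,270,5,'t5c')
t,back=up(im,384,233); 
sat=cv2.GaussianBlur(t.max(2)-t.min(2),(0,0),3)
b=blob(sat>.5*np.percentile(sat,97),np.array([132,132]),back); print(b,[np.round(at_z('top',*b[1],z),4) for z in(.06,.065,.07)])
snap('side','s5'); crop('s5',180,240,300,340,5,'s5c')
E
```

```text
t 15.65 p [ 0.4778 -0.1766  0.1717] x [-0.  1.  0.] y [1.    0.    0.001] z [ 0.001  0.    -1.   ] F [-0.08  0.09 -0.04] w 86.82 q [-0.53  0.06  0.87  1.9  -0.05  1.2   0.36]
tool cm [16.601 -3.614 15.312]Traceback (most recent call last):
  File "<stdin>", line 6, in <module>
  File "meas.py", line 14, in blob
    e=cv2.fitEllipse(cv2.convexHull(max(cs,key=len)))
cv2.error: OpenCV(4.12.0) /io/opencv/modules/imgproc/src/shapedescr.cpp:361: error: (-201:Incorrect size of input array) There should be at least 5 points to fit the ellipse in function 'fitEllipseNoDirect'
```

View pics/t5c.png

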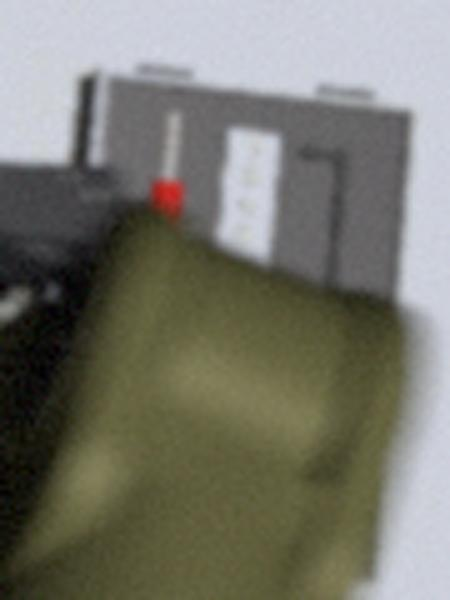

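Call:
{"op": "play_rows", "data": {"motion": [[0, 4, -0.9, 0, 0], [0, 4, -0.9, 0, 0], [0, 4, -0.9, 0, 0], [0, 3.4, -0.7, 2, 0], [0, 1.2, -0.2, 3, 0], [0, 0, 0, 4, 0], [0, 0, 0, 0, 0], [0, 0, 0, 0, 0]]}}

```text
time: 16.7
position: [0.4427, -0.0123, 0.0824]
tool_rot: [2.221, 2.221, 0.002]
ft_force: [0.2, 0.5, 0.4]
grip_width: 1.001
```

```bash
python3 st.py .4418 -.0105 .0186; python3 - <<'E'
from meas import *
im=grab('top'); cv2.imwrite('pics/t5.png',np.clip(im*1.6,0,255).astype(np.uint8)[:,:,::-1])
crop('t5',340,150,430,270,5,'t5c')
snap('side','s5'); crop('s5',180,240,300,340,5,'s5c')
t,back=up(im,384,233); 
sat=cv2.GaussianBlur(t.max(2)-t.min(2),(0,0),3)
b=blob(sat>.5*np.percentile(sat,97),np.array([132,132]),back); print(b,[np.round(at_z('top',*b[1],z),4) for z in(.06,.065,.07)])
E
```

```text
t 16.7 p [ 0.4427 -0.0123  0.0824] x [-0.  1.  0.] y [1.    0.    0.002] z [ 0.002  0.    -1.   ] F [0.24 0.48 0.37] w 87.05 q [-0.72 -0.01  0.69  2.14  0.    1.01 -0.03]
tool cm [ 0.177 -0.101  6.384]
((388.07545686357844, 232.64778562827595), (387.98802375793457, 232.67255973815918), array([20.89642143, 22.952034  ])) [array([ 0.4783, -0.3305,  0.06  ]), array([ 0.4782, -0.329 ,  0.065 ]), array([ 0.4781, -0.3275,  0.07  ])]
```

View pics/t5c.png

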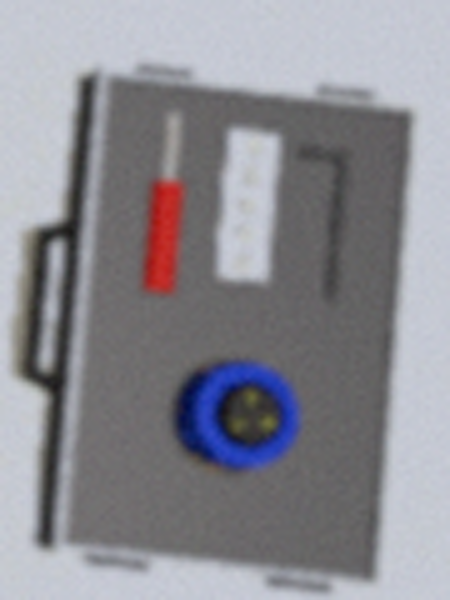

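View pics/s5c.png

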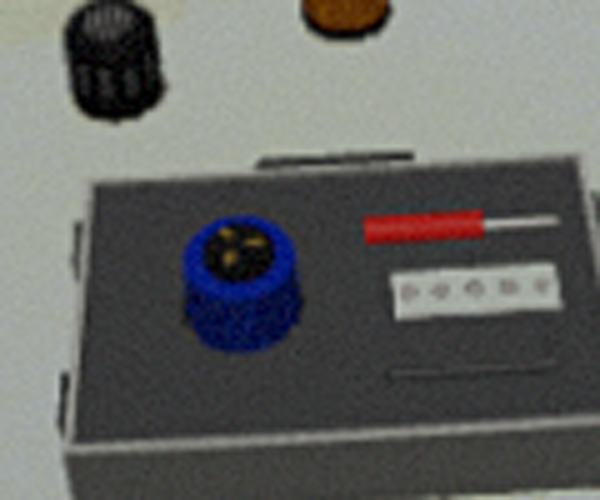

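Call:
{"op": "play_rows", "data": {"motion": [[0, 0.18, -0.1, 2.5, 0], [0, 0, 0, 2.5, 0], [0, 0, 0, 1.4, 0], [0, 0, 0, 0, 0], [1, 0, 0, 0, 0], [1, 0, 0, 0, 0], [1, 0, 0, 0, 0], [1, 0, 0, 0, 0], [1, 0, 0, 0, 0]], "force": 20}}

```text
time: 17.92
position: [0.441, -0.01, 0.0172]
tool_rot: [2.22, 2.222, 0.001]
ft_force: [0.7, -0.3, 0.1]
grip_width: 0.566
```

```bash
python3 st.py .5317 .3656 .089
```

```text
t 17.93 p [ 0.441  -0.01    0.0172] x [-0.001  1.     0.   ] y [1.    0.001 0.001] z [ 0.001  0.    -1.   ] F [ 0.74 -0.3   0.09] w 49.2 q [-0.7   0.12  0.7   2.19 -0.11  0.85  0.06]
tool cm [37.556  9.118 -7.163]
```

Call:
{"op": "play_rows", "data": {"motion": [[1, 0, 0, -2, 0], [1, 0, 0, -4, 0], [1, 0, 0, -4, 0], [1, 2.6, 0.6, -3, 0], [1, 5, 1.2, -1, 0], [1, 5, 1.2, 0, 0], [1, 5, 1.2, 0, 0], [1, 5, 1.2, 0, 0], [1, 5, 1.2, 0, 0], [1, 5, 1.2, 0, 0], [1, 4, 1.1, 0, 0], [1, 1, 0.2, 0, 0], [1, 0, 0, 3, 0], [1, 0, 0, 2, 0], [1, 0, 0, 0, 0], [1, 0, 0, 0, 0], [1, 0, 0, 0, 0]]}}

```text
time: 20.05
position: [0.5321, 0.3662, 0.1085]
tool_rot: [2.221, 2.222, 0.003]
ft_force: [-0.8, -0.5, -0.8]
grip_width: 0.57
```

```bash
python3 st.py .5317 .3661 .0672; python3 - <<'E'
from h import *
snap('side','s6'); crop('s6',170,90,280,190,6,'s6c')
E
```

```text
t 20.05 p [0.5321 0.3662 0.1085] x [-0.001  1.     0.001] y [1.    0.001 0.002] z [ 0.002  0.001 -1.   ] F [-0.8  -0.46 -0.76] w 49.59 q [-0.99  0.41  0.43  1.62 -0.19  1.15 -0.51]
tool cm [-0.017 -0.042  4.126]
```

View pics/s6c.png

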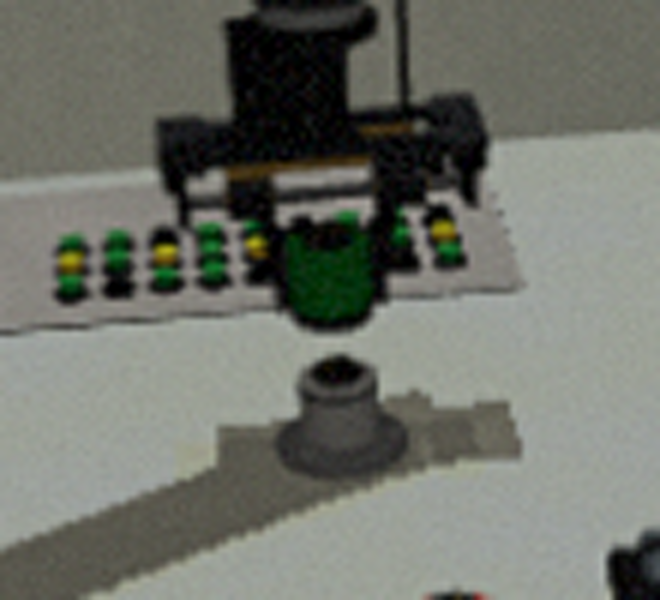

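```bash
python3 - <<'E'
from h import *
o=cv2.imread('pics/s6.png')[100:180,190:270]; o=np.clip(cv2.resize(o,None,fx=9,fy=9,interpolation=cv2.INTER_CUBIC).astype(float)*1.8,0,255).astype(np.uint8)
a=np.linspace(0,2*np.pi,60)
for P,r,z in [((.5317,.3656),.025,.05),((.5317,.3656),.042,.012),((.5321,.3657),.025,.0913),((.5321,.3657),.025,.1413)]:
    q=proj('side',np.c_[P[0]+r*np.cos(a),P[1]+r*np.sin(a),0*a+z]); q=((q-[190,100]+.5)*9-.5).astype(int)
    cv2.polylines(o,[q.reshape(-1,1,2)],True,(0,0,255),1)
cv2.imwrite('pics/s6o.png',o[:600])
E
```

```text
(no output)
```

View pics/s6o.png

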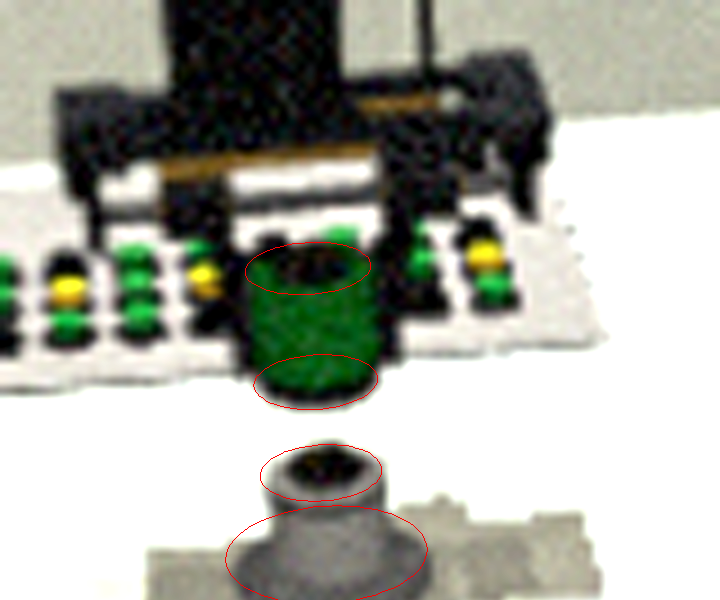

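Call:
{"op": "play_rows", "data": {"motion": [[1, 0, -0.04, 1.5, 0], [1, 0, 0, 1.2, 0], [1, 0, 0, 0.5, 0], [1, 0, 0, 0.4, 0], [1, 0, 0, 0, 0], [1, 0, 0, 0, 0]]}}

```text
time: 20.85
position: [0.5311, 0.3661, 0.0714]
tool_rot: [2.22, 2.223, 0.001]
ft_force: [0.0, 0.1, -1.3]
grip_width: 0.572
```

```bash
python3 st.py .5317 .3661 .0672
```

```text
t 20.85 p [0.5311 0.3661 0.0714] x [-0.001  1.     0.   ] y [1.    0.001 0.   ] z [ 0.  0. -1.] F [ 0.04  0.08 -1.34] w 49.75 q [-0.98  0.45  0.42  1.65 -0.2   1.08 -0.49]
tool cm [0.    0.062 0.42 ]
```

Call:
{"op": "play_rows", "data": {"motion": [[1, 0, 0.04, 0.3, 0], [1, 0, 0, 0.2, 0], [1, 0, 0, 0, 0], [1, 0, 0, 0, 0]]}}

```text
time: 21.35
position: [0.5315, 0.366, 0.0673]
tool_rot: [-2.22, -2.222, -0.001]
ft_force: [-2.1, -1.1, 5.1]
grip_width: 0.572
```

```bash
python3 st.py .5317 .3661 .0672
```

```text
t 21.35 p [0.5315 0.366  0.0673] x [-0.001  1.     0.001] y [1.    0.001 0.   ] z [ 0.     0.001 -1.   ] F [-2.06 -1.08  5.06] w 49.77 q [-0.98  0.45  0.42  1.66 -0.21  1.08 -0.49]
tool cm [0.008 0.02  0.01 ]
```

Call:
{"op": "play_rows", "data": {"motion": [[0, 0, 0, -0.15, 0], [0, 0, 0, 0, 0], [0, 0, 0, 0, 0], [0, 0, 0, -1, 0], [0, 0, 0, -3, 0], [0, 0, 0, -4, 0], [0, -2, 0.2, -3, 0], [0, -5, 0.25, 0, 0], [0, -5, 0.25, 0, 0], [0, -5, 0.25, 0, 0], [0, -5, 0.25, 0, 0], [0, -5, 0.25, 0, 0], [0, -5, 0.25, 0, 0], [0, -5, 0.25, 0, 0], [0, -5, 0.25, 0, 0], [0, -3.5, 0.1, 2, 0], [0, 0, 0, 0, 0], [0, 0, 0, 0, 0]], "force": 20}}

```text
time: 23.6
position: [0.5551, -0.0881, 0.1581]
tool_rot: [-2.22, -2.223, -0.002]
ft_force: [-0.3, 0.6, -1.0]
grip_width: 1.001
```

```bash
python3 st.py .5546 -.0915 .019; python3 - <<'E'
from meas import *
print('torch',at_z('top',308,137,0.02))
im=grab('top'); cv2.imwrite('pics/t7.png',np.clip(im*1.6,0,255).astype(np.uint8)[:,:,::-1])
crop('t7',70,160,270,270,4,'t7c')
t,back=up(im,98,202)
sat=cv2.GaussianBlur(t.max(2)-t.min(2),(0,0),3)
b=blob(sat>.5*np.percentile(sat,97),np.array([132,132]),back); print(b,[np.round(at_z('top',*b[1],z),4) for z in(.09,.095,.1)])
E
```

```text
t 23.6 p [ 0.5551 -0.0881  0.1581] x [-0.001  1.     0.001] y [1.    0.001 0.001] z [ 0.001  0.001 -1.   ] F [-0.26  0.57 -0.95] w 87.1 q [-0.52  0.21  0.72  1.79 -0.15  1.19  0.24]
tool cm [-0.351 -0.057 13.907]
torch [ 0.71568006 -0.13766733  0.02      ]
((95.97280754767661, 201.55559360730592), (96.43946170806885, 201.5865879058838), array([21.32215881, 24.72406578])) [array([0.5303, 0.3635, 0.09  ]), array([0.53  , 0.3619, 0.095 ]), array([0.5297, 0.3604, 0.1   ])]
```

View pics/t7c.png

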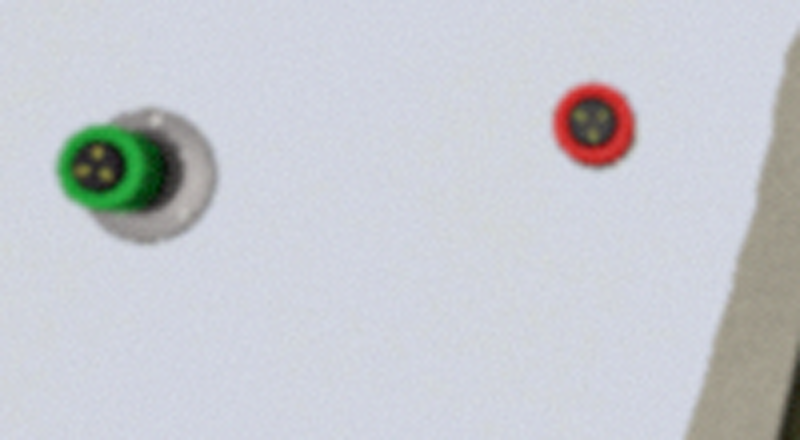

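Call:
{"op": "play_rows", "data": {"motion": [[0, -0.35, -0.05, 3, 0], [0, 0, 0, 4, 0], [0, 0, 0, 4, 0], [0, 0, 0, 2, 0], [0, 0, 0, 0.9, 0], [0, 0, 0, 0, 0], [0, 0, 0, 0, 0]]}}

```text
time: 24.52
position: [0.5555, -0.0925, 0.0199]
tool_rot: [2.219, 2.222, 0.003]
ft_force: [0.0, -0.3, -0.3]
grip_width: 1.003
```

```bash
python3 st.py .5546 -.0915 .019; python3 - <<'E'
from h import *
print(at_z('top',94.3,201.7,.107))
E
```

```text
t 24.52 p [ 0.5555 -0.0925  0.0199] x [-0.001  1.     0.   ] y [1.    0.001 0.003] z [ 0.003  0.    -1.   ] F [ 0.03 -0.3  -0.31] w 87.24 q [-0.44  0.39  0.66  1.91 -0.3   0.94  0.36]
tool cm [ 0.104 -0.088  0.093]
[0.52884299 0.36295076 0.107     ]
```

Call:
{"op": "play_rows", "data": {"motion": [[0, 0.1, -0.09, 0.05, 0], [0, 0, 0, 0, 0], [1, 0, 0, 0, 0], [1, 0, 0, 0, 0], [1, 0, 0, 0, 0], [1, 0, 0, 0, 0], [1, 0, 0, 0, 0]]}}

```text
time: 25.4
position: [0.5535, -0.0915, 0.0181]
tool_rot: [2.22, 2.222, 0.0]
ft_force: [-0.1, 0.4, -0.7]
grip_width: 0.568
```

```bash
python3 st.py .5315 .366 .15; cat > plug.py <<'E'
from meas import *
def plug(n,im,u,v,z):
    t,back=up(im,u,v); g=cv2.GaussianBlur(t.max(2),(0,0),3); c=g[100:165,100:165]
    dark=np.percentile(c,5); lens=np.percentile(g[60:200,60:200],85)
    sub=(g<(lens+dark)/2)
    b=blob(sub,np.array([132,132]),back); print('plug',np.round(b[1],2),np.round(b[2],2),np.round(at_z(n,*b[1],z),4))
E
python3 - <<'E'
from plug import *
im=cv2.imread('pics/t7.png')[:,:,::-1].astype(np.float32)
plug('top',im,94,202,.108); plug('top',im,218,190,.058)
o=cv2.resize(im[180:225,75:130].astype(np.uint8)[:,:,::-1],None,fx=12,fy=12,interpolation=cv2.INTER_CUBIC)
a=np.linspace(0,2*np.pi,60)
for P,r,z in [((.531,.3647),.025,.1),((.531,.3647),.016,.108)]:
    q=proj('top',np.c_[P[0]+r*np.cos(a),P[1]+r*np.sin(a),0*a+z]); q=((q-[75,180]+.5)*12-.5).astype(int)
    cv2.polylines(o,[q.reshape(-1,1,2)],True,(0,0,255),1)
cv2.imwrite('pics/t7o.png',o)
E
```

```text
t 25.4 p [ 0.5535 -0.0915  0.0181] x [-0.001  1.    -0.   ] y [1.    0.001 0.   ] z [ 0. -0. -1.] F [-0.12  0.4  -0.68] w 49.43 q [-0.45  0.39  0.66  1.91 -0.3   0.93  0.36]
tool cm [ 45.752  -2.149 -13.193]
plug [ 94.27 201.17] [13.43 14.03] [0.53   0.3628 0.108 ]
plug [217.66 190.15] [12.47 12.73] [0.5688 0.085  0.058 ]
```

View pics/t7o.png

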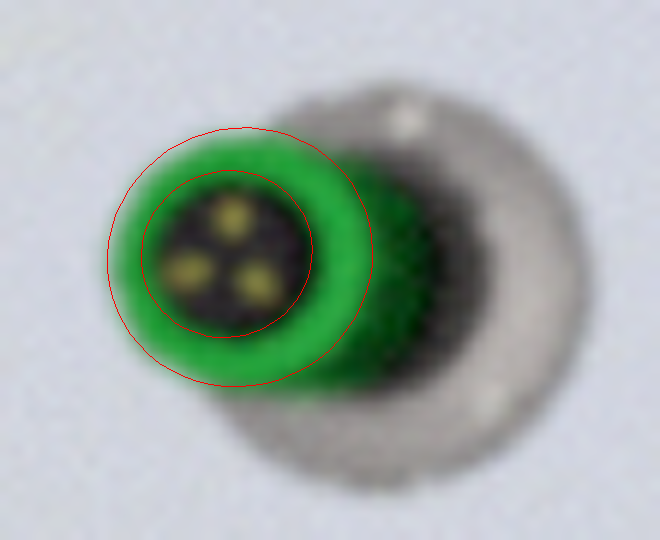

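Call:
{"op": "play_rows", "data": {"motion": [[1, 0, 0, -2, 0], [1, 0, 0, -4, 0], [1, 0, 0, -4, 0], [1, 2, 0, -4, 0], [1, 5, -0.25, -1.2, 0], [1, 5, -0.25, 0, 0], [1, 5, -0.25, 0, 0], [1, 5, -0.25, 0, 0], [1, 5, -0.25, 0, 0], [1, 5, -0.25, 0, 0], [1, 5, -0.25, 0, 0], [1, 5, -0.25, 0, 0], [1, 3, -0.2, 0, 0], [1, 0.6, 0, 0, 0], [1, 0, 0, 0, 0], [1, 0, 0, 0, 0]]}}

```text
time: 27.4
position: [0.5319, 0.362, 0.1706]
tool_rot: [2.223, 2.218, 0.0]
ft_force: [0.1, 0.5, -0.9]
grip_width: 0.567
```

```bash
python3 st.py .5311 .365 .1181; python3 - <<'E'
from h import *
snap('side','s8'); o=cv2.imread('pics/s8.png')[70:160,180:270]; o=np.clip(cv2.resize(o,None,fx=6.6,fy=6.6,interpolation=cv2.INTER_CUBIC).astype(float)*1.8,0,255).astype(np.uint8);cv2.imwrite('pics/s8c.png',o)
E
```

```text
t 27.4 p [0.5319 0.362  0.1706] x [ 0.002  1.    -0.001] y [ 1.    -0.002  0.001] z [ 0.001 -0.001 -1.   ] F [ 0.14  0.52 -0.87] w 49.34 q [-1.01  0.36  0.47  1.56 -0.17  1.26 -0.52]
tool cm [ 0.306 -0.085  5.253]
```

View pics/s8c.png

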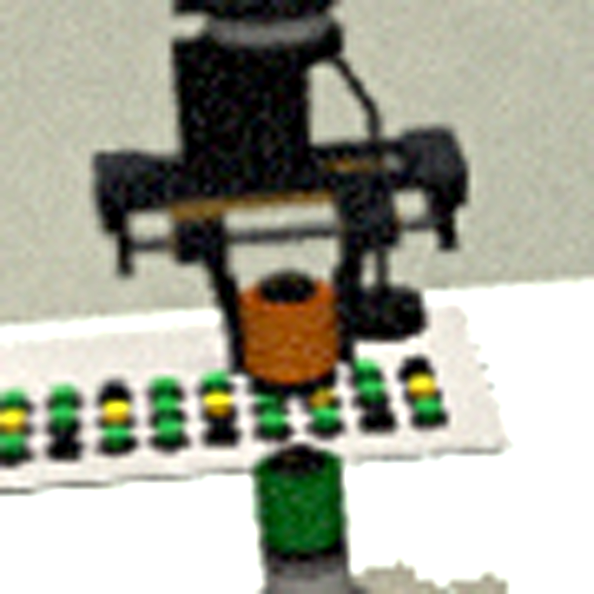

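Call:
{"op": "play_rows", "data": {"motion": [[1, 0.2, -0.06, 2, 0], [1, 0, 0, 1.5, 0], [1, 0, 0, 0.2, 0], [1, 0, 0, 0, 0], [1, 0, 0, 0, 0]]}}

```text
time: 28.08
position: [0.5307, 0.3667, 0.1336]
tool_rot: [2.22, 2.222, 0.002]
ft_force: [-0.2, 0.1, -0.5]
grip_width: 0.565
```

```bash
python3 st.py .5311 .365 .1181
```

```text
t 28.07 p [0.5307 0.3667 0.1336] x [-0.001  1.     0.001] y [1.    0.001 0.001] z [ 0.001  0.001 -1.   ] F [-0.2   0.11 -0.49] w 49.17 q [-1.01  0.39  0.46  1.6  -0.18  1.19 -0.51]
tool cm [-0.17   0.037  1.554]
```

Call:
{"op": "play_rows", "data": {"motion": [[1, -0.1, 0, 0, 0], [1, 0, 0, 0, 0], [1, 0, 0, 0, 0]]}}

```text
time: 28.45
position: [0.5304, 0.3656, 0.1333]
tool_rot: [-2.22, -2.223, -0.001]
ft_force: [-0.1, 0.4, -1.5]
grip_width: 0.569
```

```bash
python3 st.py .5311 .365 .1181; python3 -c "
from h import *
for i in range(3):
    s=ctrl.get_state(); print(s['time'],s['position'],np.round(s['qd'],4)); optics.get_image('side')
"
```

```text
t 28.45 p [0.5304 0.3656 0.1333] x [-0.001  1.     0.   ] y [1.    0.001 0.   ] z [ 0.  0. -1.] F [-0.09  0.35 -1.49] w 49.47 q [-1.01  0.39  0.46  1.6  -0.18  1.19 -0.51]
tool cm [-0.056  0.073  1.519]
28.45 [0.5303652  0.36555927 0.13328635] [-0.0015  0.0015 -0.0005  0.0011  0.0006 -0.0017  0.0009]
28.5 [0.53033125 0.36553953 0.13322944] [-0.0002  0.0022 -0.0007 -0.0002 -0.0005 -0.0015  0.0007]
28.55 [0.53028903 0.36555056 0.13316765] [ 0.0007  0.0018 -0.0004 -0.0003 -0.0014 -0.0006  0.001 ]
```

Call:
{"op": "play_rows", "data": {"motion": [[1, 0, 0.05, 0.6, 0], [1, 0, 0, 0.4, 0], [1, 0, 0, 0, 0], [1, 0, 0, 0, 0]]}}

```text
time: 29.1
position: [0.5308, 0.3655, 0.123]
tool_rot: [2.22, 2.223, 0.0]
ft_force: [0.5, -0.2, -1.3]
grip_width: 0.565
```

```bash
python3 st.py .5311 .365 .1181
```

```text
t 29.1 p [0.5308 0.3655 0.123 ] x [-0.001  1.    -0.   ] y [1.    0.001 0.   ] z [ 0. -0. -1.] F [ 0.47 -0.17 -1.25] w 49.16 q [-1.    0.4   0.46  1.61 -0.19  1.17 -0.51]
tool cm [-0.052  0.028  0.494]
```

Call:
{"op": "play_rows", "data": {"motion": [[1, 0, 0, 0.3, 0], [1, 0, 0, 0.3, 0], [1, 0, 0, 0, 0], [1, 0, 0, 0, 0]]}}

```text
time: 29.6
position: [0.5309, 0.3656, 0.1181]
tool_rot: [-2.22, -2.222, -0.001]
ft_force: [-1.5, -1.5, 4.9]
grip_width: 0.57
```

```bash
python3 st.py .5311 .365 .1181
```

```text
t 29.6 p [0.5309 0.3656 0.1181] x [-0.001  1.     0.001] y [1.    0.001 0.   ] z [ 0.     0.001 -1.   ] F [-1.52 -1.53  4.92] w 49.57 q [-1.    0.4   0.45  1.62 -0.19  1.16 -0.5 ]
tool cm [-0.061  0.017 -0.003]
```

Call:
{"op": "play_rows", "data": {"motion": [[1, 0, 0, -0.2, 0], [0, 0, 0, 0, 0], [0, 0, 0, 0, 0], [0, 0, 0, 0, 0], [0, 0, 0, -1, 0], [0, 0, 0, -4, 0], [0, 0, 0, -5, 0], [0, -5, 0.7, 0, 0], [0, -5, 0.7, 0, 0], [0, -5, 0.7, 0, 0], [0, -5, 0.7, 0, 0], [0, -5, 0.7, 2, 0], [0, -3, 0.3, 3, 0], [0, 0, 0, 4, 0], [0, 0, 0, 4, 0], [0, 0, 0, 0, 0], [0, 0, 0, 0, 0]]}}

```text
time: 31.72
position: [0.5703, 0.0857, 0.0909]
tool_rot: [2.219, 2.222, 0.003]
ft_force: [0.5, -0.5, 0.8]
grip_width: 0.999
```

```bash
python3 st.py .5694 .0857 .019
```

```text
t 31.73 p [0.5703 0.0857 0.0909] x [-0.001  1.     0.001] y [1.    0.001 0.002] z [ 0.002  0.001 -1.   ] F [ 0.47 -0.53  0.85] w 86.87 q [-0.71  0.31  0.6   1.82 -0.2   1.07 -0.03]
tool cm [-5.000e-03 -1.110e-01  7.193e+00]
```

Call:
{"op": "play_rows", "data": {"motion": [[0, 0, -0.1, 3, 0], [0, 0, 0, 2.5, 0], [0, 0, 0, 1.7, 0], [0, 0, 0, 0, 0], [0, 0, 0, 0, 0], [0, 0, 0, 0, 0]]}}

```text
time: 32.48
position: [0.5691, 0.0857, 0.0183]
tool_rot: [2.22, 2.222, 0.003]
ft_force: [0.0, -0.1, 0.3]
grip_width: 1.0
```

```bash
python3 st.py .5694 .0857 .019;python3 - <<'E'
from plug import *
im=grab('top')
cv2.imwrite('pics/t9.png',im.astype(np.uint8)[:,:,::-1])
plug('top',im,88,200,.156)
cv2.imwrite('pics/t9c.png',cv2.resize(np.clip(im[160:250,60:240]*1.6,0,255).astype(np.uint8)[:,:,::-1],None,fx=4.4,fy=4.4,interpolation=cv2.INTER_CUBIC))
E
```

```text
t 32.48 p [0.5691 0.0857 0.0183] x [-0.001  1.     0.001] y [1.    0.001 0.002] z [ 0.002  0.001 -1.   ] F [ 0.03 -0.08  0.27] w 86.96 q [-0.68  0.4   0.57  1.88 -0.27  0.94  0.02]
tool cm [-0.001  0.033 -0.07 ]
plug [ 87.54 199.92] [13.75 14.39] [0.5293 0.3621 0.156 ]
```

View pics/t9c.png

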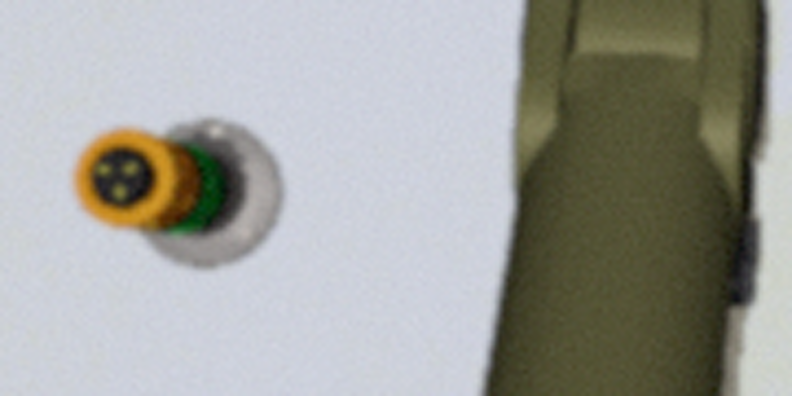

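Call:
{"op": "play_rows", "data": {"motion": [[1, 0, 0.03, 0, 0], [1, 0, 0, 0, 0], [1, 0, 0, 0, 0], [1, 0, 0, 0, 0], [1, 0, 0, 0, 0]]}}

```text
time: 33.15
position: [0.5685, 0.0855, 0.0171]
tool_rot: [2.22, 2.222, 0.0]
ft_force: [-0.5, 0.2, -0.3]
grip_width: 0.571
```

```bash
python3 st.py .5309 .3655 .168
```

```text
t 33.15 p [0.5685 0.0855 0.0171] x [-0.001  1.     0.   ] y [1.    0.001 0.   ] z [ 0.  0. -1.] F [-0.5   0.19 -0.26] w 49.71 q [-0.68  0.41  0.57  1.88 -0.27  0.94  0.02]
tool cm [ 28.003  -3.728 -15.093]
```

Call:
{"op": "play_rows", "data": {"motion": [[1, 0, 0, -2, 0], [1, 0, 0, -4, 0], [1, 0, 0, -5, 0], [1, 0, 0, -5, 0], [1, 2, 0, -4, 0], [1, 5, -0.7, -0.8, 0], [1, 5, -0.7, 0, 0], [1, 5, -0.7, 0, 0], [1, 5, -0.7, 0, 0], [1, 4, -0.7, 0, 0], [1, 2, -0.3, 0, 0], [1, 0, 0, 2, 0], [1, 0, 0, 1.5, 0], [1, 0, 0, 0, 0], [1, 0, 0, 0, 0], [1, 0, 0, 0, 0], [1, 0, 0, 0, 0]]}}

```text
time: 35.28
position: [0.5304, 0.3655, 0.1907]
tool_rot: [2.22, 2.222, 0.002]
ft_force: [0.4, 0.0, -1.7]
grip_width: 0.571
```

```bash
python3 st.py .5309 .3655 .1671; python3 - <<'E'
from h import *
snap('side','s10'); o=cv2.imread('pics/s10.png')[60:150,180:270]; o=np.clip(cv2.resize(o,None,fx=6.6,fy=6.6,interpolation=cv2.INTER_CUBIC).astype(float)*1.8,0,255).astype(np.uint8);cv2.imwrite('pics/s10c.png',o)
E
```

```text
t 35.27 p [0.5304 0.3655 0.1907] x [-0.001  1.     0.001] y [1.    0.001 0.001] z [ 0.001  0.001 -1.   ] F [ 0.41  0.01 -1.67] w 49.66 q [-1.02  0.35  0.47  1.54 -0.16  1.29 -0.52]
tool cm [-0.004  0.049  2.36 ]
```

View pics/s10c.png

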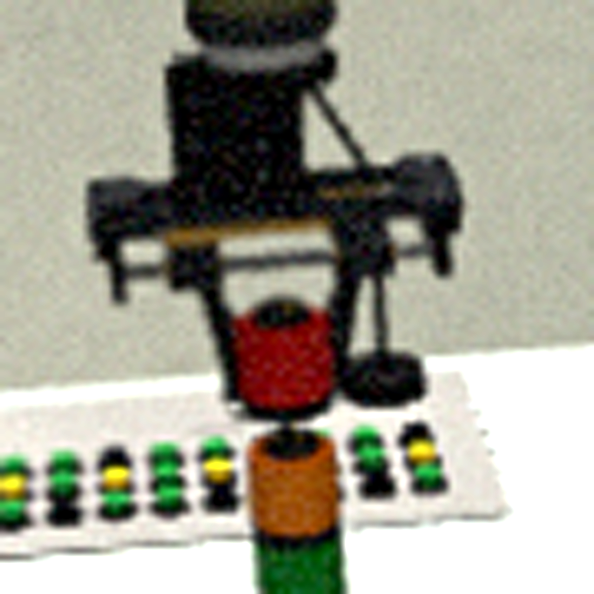

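Call:
{"op": "play_rows", "data": {"motion": [[1, 0, 0.06, 1.2, 0], [1, 0, 0, 0.5, 0], [1, 0, 0, 0.2, 0], [1, 0, 0, 0, 0], [1, 0, 0, 0, 0]]}}

```text
time: 35.95
position: [0.5309, 0.3656, 0.1714]
tool_rot: [2.22, 2.223, 0.001]
ft_force: [-0.6, 0.6, -1.0]
grip_width: 0.568
```

```bash
python3 st.py .5309 .3655 .1671
```

```text
t 35.95 p [0.5309 0.3656 0.1714] x [-0.001  1.     0.   ] y [1.    0.001 0.   ] z [ 0.  0. -1.] F [-0.64  0.64 -1.03] w 49.41 q [-1.02  0.36  0.47  1.56 -0.17  1.26 -0.52]
tool cm [-0.01   0.004  0.428]
```

Call:
{"op": "play_rows", "data": {"motion": [[1, 0, 0, 0.3, 0], [1, 0, 0, 0.25, 0], [1, 0, 0, 0, 0], [1, 0, 0, 0, 0]]}}

```text
time: 36.45
position: [0.5309, 0.3656, 0.1671]
tool_rot: [-2.22, -2.222, -0.002]
ft_force: [-1.8, -0.3, 5.8]
grip_width: 0.568
```

```bash
python3 st.py .5309 .3655 .1671
```

```text
t 36.45 p [0.5309 0.3656 0.1671] x [-0.001  1.     0.001] y [1.    0.001 0.001] z [ 0.001  0.001 -1.   ] F [-1.82 -0.33  5.8 ] w 49.39 q [-1.01  0.36  0.47  1.57 -0.17  1.25 -0.52]
tool cm [-0.015  0.    -0.002]
```

Call:
{"op": "play_rows", "data": {"motion": [[1, 0, 0, -0.2, 0], [0, 0, 0, 0, 0], [0, 0, 0, 0, 0], [0, 0, 0, 0, 0], [0, 0, 0, -1, 0], [0, 0, 0, -3, 0], [0, 0, 0, -4, 0], [0, -5, -1, 0, 0], [0, -5, -1, 0, 0], [0, -5, -1, 0, 0], [0, -5, -1, 0, 0], [0, -5, -1, 0, 0], [0, -5, -1, 1, 0], [0, -5, -1, 2, 0], [0, -5, -1, 3, 0], [0, -5, -1, 3, 0], [0, -4.9, -1.4, 2, 0], [0, 0, 0, 0, 0], [0, 0, 0, 0, 0], [0, 0, 0, 0, 0]]}}

```text
time: 38.95
position: [0.4282, -0.1324, 0.1383]
tool_rot: [2.217, 2.225, 0.002]
ft_force: [-0.4, 0.4, -0.4]
grip_width: 1.002
```

```bash
python3 - <<'E'
from plug import *
from st import st
im=np.load('top.npy')
t,back=up(im,306,252); g=cv2.GaussianBlur(t.max(2),(0,0),2); bg=np.percentile(g,95); b=blob(g<.55*bg,np.array([132,132]),back)
for z in(.02,.03,.05):print(at_z('top',*b[1],z))
# model outline match
best=[]
cs=cv2.findContours((g<.55*bg).astype(np.uint8),cv2.RETR_EXTERNAL,cv2.CHAIN_APPROX_NONE)[0]; c=max(cs,key=cv2.contourArea)
c=c[:,0].mean(0),(c[:,0].min(0)+c[:,0].max(0))/2; 
a=np.linspace(0,2*np.pi,60)
m=cv2.moments(max(cs,key=cv2.contourArea)); tgt=np.array(back(m['m10']/m['m00'],m['m01']/m['m00']))
P=np.array([.426,-.134])
for it in range(6):
    q=np.vstack([proj('top',np.c_[P[0]+r*np.cos(a),P[1]+r*np.sin(a),0*a+z]) for r,z in((.025,0),(.025,.044),(.021,.05))]).astype(np.float32)
    mm=cv2.moments(cv2.convexHull(q)); e=tgt-np.array([mm['m10']/mm['m00'],mm['m01']/mm['m00']])
    P=P+(at_z('top',*tgt,.03)-at_z('top',*(tgt-e),.03))[:2]
print('sounder model fit cam',P,'+bias',P+[.0005,.0008])
st([P[0]+.0005,P[1]+.0008,.019])
E
```

```text
[ 0.42545606 -0.136537    0.02      ]
[ 0.42575552 -0.13530107  0.03      ]
[ 0.42635446 -0.13282919  0.05      ]
sounder model fit cam [ 0.42572419 -0.13565406] +bias [ 0.42622419 -0.13485406]
t 38.95 p [ 0.4282 -0.1324  0.1383] x [-0.003  1.     0.   ] y [1.    0.003 0.001] z [ 0.001  0.    -1.   ] F [-0.41  0.41 -0.4 ] w 87.16 q [-0.69 -0.11  0.9   2.07  0.09  1.14  0.17]
tool cm [-0.245 -0.216 11.929]
```

Call:
{"op": "play_rows", "data": {"motion": [[0, -0.25, -0.2, 3, 0], [0, 0, 0, 4, 0], [0, 0, 0, 3, 0], [0, 0, 0, 1.9, 0], [0, 0, 0, 0, 0], [0, 0, 0, 0, 0], [1, 0, 0, 0, 0], [1, 0, 0, 0, 0], [1, 0, 0, 0, 0], [1, 0, 0, 0, 0], [1, 0, 0, 0, 0]], "force": 6}}

```text
time: 40.33
position: [0.4253, -0.1361, 0.0186]
tool_rot: [2.22, 2.222, 0.0]
ft_force: [1.0, 0.2, 0.3]
grip_width: 0.57
```

```bash
python3 st.py .4262 -.1349 .019
```

```text
t 40.33 p [ 0.4253 -0.1361  0.0186] x [-0.001  1.     0.   ] y [1.    0.001 0.   ] z [ 0.  0. -1.] F [0.99 0.16 0.28] w 49.62 q [-0.64  0.17  0.95  2.19 -0.18  0.86  0.42]
tool cm [ 0.121  0.093 -0.039]
```

Call:
{"op": "play_rows", "data": {"motion": [[0, 0, 0, 0, 0], [0, 0, 0, 0, 0], [0, 0, 0, 0, 0], [0, 0, 0, 0, -0.175], [0, 0, 0, 0, -0.175], [0, 0, 0, 0, -0.175], [0, 0, 0, 0, -0.175], [0, 0, 0, 0, -0.175], [0, 0, 0, 0, -0.175], [0, 0, 0, 0, -0.175], [0, 0, 0, 0, -0.175], [0, 0, 0, 0, -0.17], [0, 0, 0, 0, 0], [0, 0, 0, 0, 0], [1, 0, 0, 0, 0], [1, 0, 0, 0, 0], [1, 0, 0, 0, 0], [1, 0, 0, 0, 0], [1, 0, 0, 0, 0]], "force": 20}}

```text
time: 42.7
position: [0.4252, -0.136, 0.0186]
tool_rot: [-0.0, 3.142, 0.0]
ft_force: [-0.3, 0.5, 0.5]
grip_width: 0.568
```

```bash
python3 st.py .5309 .3655 .2186
```

```text
t 42.7 p [ 0.4252 -0.136   0.0186] x [-1. -0. -0.] y [-0.  1.  0.] z [ 0.  0. -1.] F [-0.27  0.49  0.54] w 49.39 q [-0.45  0.14  0.74  2.18 -0.12  0.86  1.94]
tool cm [-10.578  50.154 -19.999]
```

Call:
{"op": "play_rows", "data": {"motion": [[1, 0, 0, -2, 0], [1, 0, 0, -4, 0], [1, 0, 0, -5, 0], [1, 0, 0, -5, 0], [1, 0, 0, -5, 0], [1, -0.6, 2.2, -4, 0], [1, -1, 5, -0.6, 0], [1, -1, 5, 0, 0], [1, -1, 5, 0, 0], [1, -1, 5, 0, 0], [1, -1, 5, 0, 0], [1, -1, 5, 0, 0], [1, -1, 5, 0, 0], [1, -1, 5, 0, 0], [1, -1, 4, 0, 0], [1, -1, 3, 0, 0], [1, 0, 1, 0, 0], [1, 0, 0, 0, 0], [1, 0, 0, 0, 0]]}}

```text
time: 45.08
position: [0.5314, 0.3641, 0.2748]
tool_rot: [0.003, 3.141, -0.001]
ft_force: [0.1, -0.6, -0.6]
grip_width: 0.57
```

```bash
python3 st.py .5309 .3655 .2186
```

```text
t 45.08 p [0.5314 0.3641 0.2748] x [-1.     0.002 -0.   ] y [ 0.002  1.    -0.001] z [ 0.    -0.001 -1.   ] F [ 0.08 -0.59 -0.62] w 49.55 q [-0.86  0.29  0.28  1.41 -0.08  1.45  0.99]
tool cm [0.052 0.143 5.62 ]
```

Down to just above the plug, then settle.

Call:
{"op": "play_rows", "data": {"motion": [[1, 0.05, 0, 2, 0], [1, 0, 0, 1.5, 0], [1, 0, 0, 0.4, 0], [1, 0, 0, 0, 0], [1, 0, 0, 0, 0], [1, 0, 0, 0, 0]]}}

```text
time: 45.82
position: [0.5309, 0.3661, 0.2362]
tool_rot: [-0.0, 3.141, 0.001]
ft_force: [-0.4, -0.6, -0.7]
grip_width: 0.567
```

```bash
python3 st.py .5309 .3655 .2186; python3 - <<'E'
from h import *
snap('side','s11'); o=cv2.imread('pics/s11.png')[40:150,180:270]; o=np.clip(cv2.resize(o,None,fx=5.4,fy=5.4,interpolation=cv2.INTER_CUBIC).astype(float)*1.8,0,255).astype(np.uint8);cv2.imwrite('pics/s11c.png',o)
E
```

```text
t 45.83 p [0.5309 0.3661 0.2362] x [-1.    -0.    -0.001] y [-0.     1.     0.001] z [ 0.001  0.001 -1.   ] F [-0.35 -0.6  -0.75] w 49.29 q [-0.87  0.31  0.28  1.47 -0.09  1.38  0.99]
tool cm [-0.002 -0.061  1.764]
```

View pics/s11c.png

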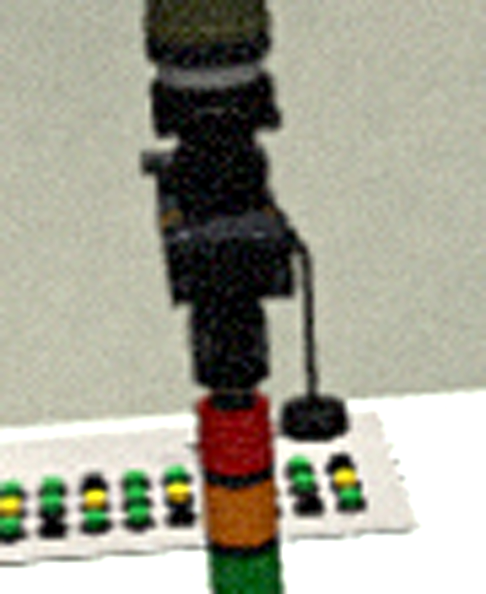

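Call:
{"op": "play_rows", "data": {"motion": [[1, 0, -0.06, 0.6, 0], [1, 0, 0, 0.5, 0], [1, 0, 0, 0.2, 0], [1, 0, 0, 0, 0], [1, 0, 0, 0, 0]]}}

```text
time: 46.5
position: [0.5307, 0.3654, 0.2227]
tool_rot: [-0.0, 3.141, 0.0]
ft_force: [-0.5, 0.3, -1.5]
grip_width: 0.566
```

```bash
python3 st.py .5309 .3655 .2186
```

```text
t 46.5 p [0.5307 0.3654 0.2227] x [-1. -0. -0.] y [-0.  1.  0.] z [ 0.  0. -1.] F [-0.49  0.32 -1.45] w 49.28 q [-0.86  0.31  0.28  1.49 -0.09  1.35  0.99]
tool cm [-0.022  0.013  0.415]
```

Call:
{"op": "play_rows", "data": {"motion": [[1, 0, 0, 0.3, 0], [1, 0, 0, 0.25, 0], [1, 0, 0, 0, 0], [1, 0, 0, 0, 0]]}}

```text
time: 47.0
position: [0.531, 0.3654, 0.2186]
tool_rot: [-0.0, 3.14, 0.002]
ft_force: [-0.9, 0.1, 5.4]
grip_width: 0.573
```

```bash
python3 st.py .5309 .3655 .2186
```

```text
t 47.0 p [0.531  0.3654 0.2186] x [-1.    -0.    -0.002] y [-0.     1.     0.001] z [ 0.002  0.001 -1.   ] F [-0.87  0.11  5.39] w 49.86 q [-0.86  0.32  0.28  1.5  -0.09  1.34  0.99]
tool cm [0.012 0.006 0.002]
```

Call:
{"op": "play_rows", "data": {"motion": [[1, 0, 0, -0.2, 0], [0, 0, 0, 0, 0], [0, 0, 0, 0, 0], [0, 0, 0, 0, 0], [0, 0, 0, -1, 0], [0, 0, 0, -2, 0], [0, 0, 0, -3, 0], [0, 0, 0, -2, 0], [0, 3, -4, 0, 0], [0, 3, -4, 0, 0], [0, 2, -4, 0, 0], [0, 0, -4, 0, 0], [0, 0, -4, 0, 0], [0, 0, 0, 0, 0], [0, 0, 0, 0, 0], [0, 0, 0, 0, 0]]}}

```text
time: 49.0
position: [0.4506, 0.1666, 0.2995]
tool_rot: [-0.003, 3.141, 0.001]
ft_force: [-0.3, 0.0, -0.4]
grip_width: 1.0
```

```bash
python3 st.py; python3 - <<'E'
from h import *
a=snap('top','t12');b=snap('side','s12')
e=lambda im,x0,y0,x1,y1,s:np.clip(cv2.resize(im[y0:y1,x0:x1,::-1],None,fx=s,fy=s,interpolation=cv2.INTER_CUBIC).astype(float)*1.7,0,255).astype(np.uint8)
cv2.imwrite('pics/e1.png',np.hstack([e(b,190,80,260,180,6),e(a,65,165,135,265,5.99)[:600]])[:600])
cv2.imwrite('pics/e2.png',np.clip(np.vstack([a,])[:,:,::-1].astype(float)*1.6,0,255).astype(np.uint8))
cv2.imwrite('pics/e3.png',e(b,180,140,360,350,2.8))
E
```

```text
t 49.0 p [0.4506 0.1666 0.2995] x [-1.    -0.002 -0.   ] y [-0.002  1.     0.   ] z [ 0.  0. -1.] F [-0.27  0.03 -0.4 ] w 87.02 q [-0.79 -0.08  0.36  1.76  0.03  1.46  1.14]Traceback (most recent call last):
  File "<stdin>", line 4, in <module>
    return _nx.concatenate(arrs, 1, dtype=dtype, casting=casting)
           ~~~~~~~~~~~~~~~^^^^^^^^^^^^^^^^^^^^^^^^^^^^^^^^^^^^^^^
ValueError: all the input array dimensions except for the concatenation axis must match exactly, but along dimension 0, the array at index 0 has size 600 and the array at index 1 has size 599
```

```bash
python3 - <<'E'
import numpy as np,cv2
a=cv2.imread('pics/t12.png');b=cv2.imread('pics/s12.png')
e=lambda im,x0,y0,x1,y1,s:np.clip(cv2.resize(im[y0:y1,x0:x1],None,fx=s,fy=s,interpolation=cv2.INTER_CUBIC).astype(float)*1.7,0,255).astype(np.uint8)
cv2.imwrite('pics/e1.png',np.hstack([e(b,190,80,255,180,6),e(a,65,165,130,265,6)]))
cv2.imwrite('pics/e2.png',e(a,0,0,512,384,1.5))
cv2.imwrite('pics/e3.png',e(b,180,140,360,350,2.8))
E
```

```text
(no output)
```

View pics/e1.png

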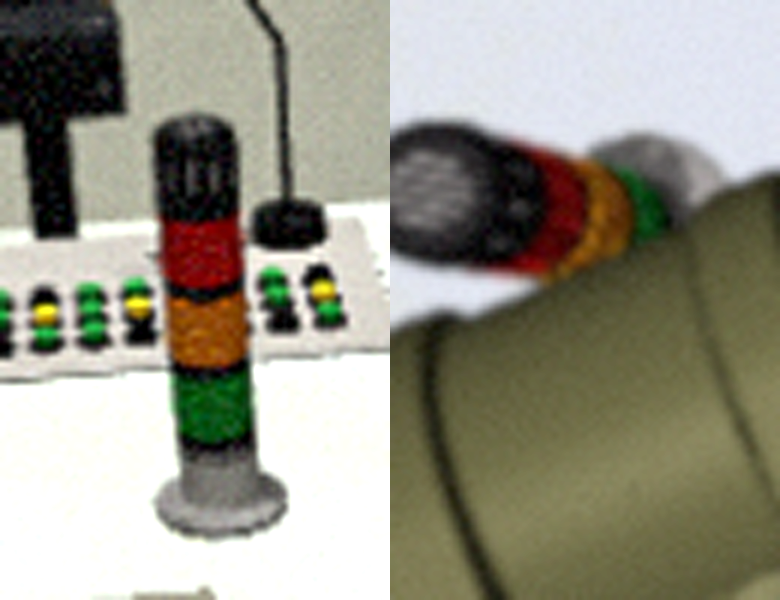

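View pics/e2.png

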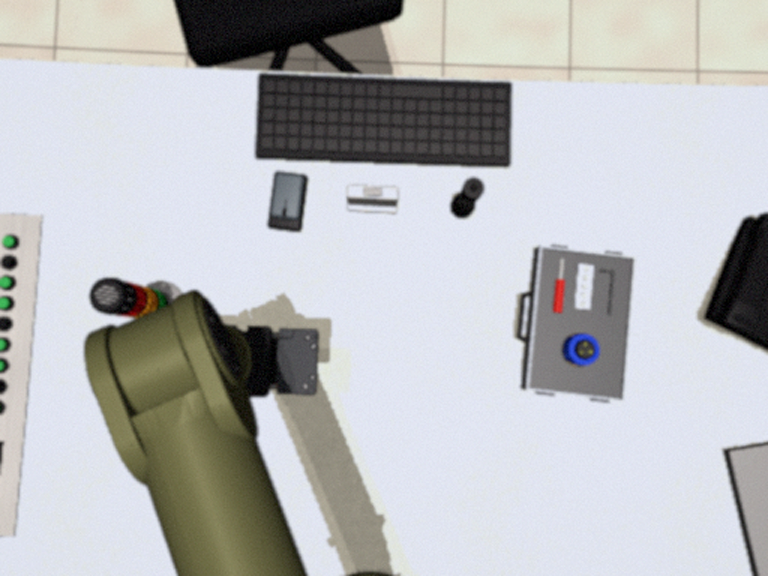

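View pics/e3.png

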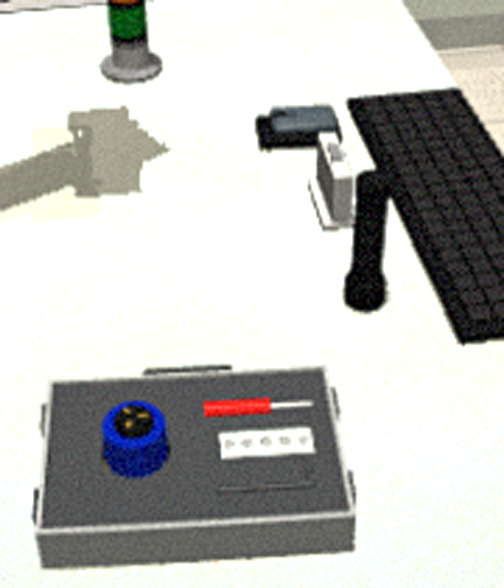

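```bash
python3 - <<'E'
from plug import *
im=cv2.imread('pics/t12.png')[:,:,::-1].astype(np.float32)
plug('top',im,389,233,.078)
# model: overlay convex-hull centroid fit of blue exposed cylinder .04-.072
t,back=up(im,388,233); sat=cv2.GaussianBlur(t[:,:,2]-t[:,:,0],(0,0),3)
print([np.round(x,2) for x in proj('top',[[.4777,-.3292,.079],[.4777,-.3292,.072]])])
E
```

```text
Traceback (most recent call last):
  File "plug.py", line 6, in plug
    b=blob(sub,np.array([132,132]),back); print('plug',np.round(b[1],2),np.round(b[2],2),np.round(at_z(n,*b[1],z),4))
  File "meas.py", line 14, in blob
    e=cv2.fitEllipse(cv2.convexHull(max(cs,key=len)))
cv2.error: OpenCV(4.12.0) /io/opencv/modules/imgproc/src/shapedescr.cpp:361: error: (-201:Incorrect size of input array) There should be at least 5 points to fit the ellipse in function 'fitEllipseNoDirect'
```

```bash
python3 - <<'E'
from h import *
im=cv2.imread('pics/t12.png')
o=np.clip(cv2.resize(im[215:255,368:408],None,fx=14,fy=14,interpolation=cv2.INTER_CUBIC).astype(float)*1.8,0,255).astype(np.uint8)
a=np.linspace(0,2*np.pi,60)
for r,z in((.025,.072),(.016,.08),(.025,.04)):
    q=proj('top',np.c_[.4777+r*np.cos(a),-.3292+r*np.sin(a),0*a+z]); q=((q-[368,215]+.5)*14-.5).astype(int)
    cv2.polylines(o,[q.reshape(-1,1,2)],True,(0,0,255),1)
cv2.imwrite('pics/b.png',o)
E
```

```text
(no output)
```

View pics/b.png

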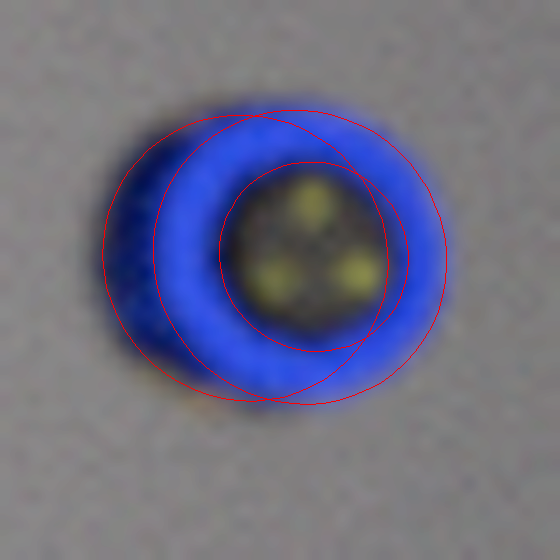

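```bash
python3 -c "
from bench import ticket,ctrl
print(ticket.close_job()); print(ctrl.get_state()['time'])"
```

```text
the job is handed in; nothing more can be done
None
the job is handed in; nothing more can be done
```

The tower is built on its foot (green, amber, red, then the black sounder), the blue spare is pressed into the foam cutout, and the job is handed in. The robot clock read about 49 s of the 112 s at the last check. No verdict was reported.

- **Tower:** Each element reached its computed seated height to about 0.1 mm, with about 5–6 N of contact force. The tool held x and y to about 0.6 mm over all four placements. The side picture shows the stack straight and closed at every joint.
- **Blue light:** It met the cutout floor at 22.8 N, at the expected height. It was released about 1.3 mm from my cutout estimate by the tool reading. Predicted outlines drawn on the top picture fit to about half a pixel, roughly 1 mm.
- **Bystanders:** The torch, mouse and clock look unmoved in the last pictures. The gripper was open and clear of everything, and nothing was dropped.
- **Checks that disagreed:** Top-camera positions of the raised elements differed from the tool readings by about 1–3 mm, more at greater height. I put this down to camera calibration and went by the tool readings and the clean insertions. The final automatic plug measurement on the blue light failed, so I used the drawn outlines instead.

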